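Gauge tensile-grip jaw inserts against three datums and pass them on over the tipping tray

TASK

Stand the setting master from the checking fixture upright on its small square pad. Then take the jaw inserts that are there one at a time, longest first: set each down flat on the sprung platen well clear of both stops, rib up and lengthwise along the rail, press it until the platen bottoms, slide it home against the long rail and the round end stop, let go for a second so that it is read, then set it lengthwise on the bin half of the rocker tray and let go, so that its own weight tips it into the bin. Finish with every insert in the bin and the rocker level again, and leave the other things on the bench alone.

Things in the scene. Friction and masses are not known exactly. Their poses are not given: they have to be found in the camera images.
- corner (a point): corner of the fixed checking fixture where its two stops meet, level with the top of the resting platen (40 mm above the bench). +x points square to the long rail, into it; +y to the round end stop; z up. The rail's face lies at x = 0, the end stop's nearest point at y = 0. The grey platen reaches from here 120 mm to -x and 180 mm to -y. Place and yaw vary
- rail (a point): middle of the fixture's long steel rail, on its face at the height of the platen's top, same axes as the corner point. The rail is 170 mm long and stands 10 mm above the platen
- end_stop (a point): the round end stop's point nearest the platen, at the height of the platen's top, same axes as the corner point; 22 mm from the rail's face. It is an 18 mm steel post, standing 10 mm above the platen
- platen (a joint): how far the sprung platen is pushed down, in m: 0 at rest, 0.005 bottomed. An insert's weight sinks it by 1 mm or so at most; bottoming it takes about 10 N in all. It springs back up
- tray_load (a point): where to set an insert on the level rocker tray: on its floor (171.5 mm above the bench), midway across, 30 mm from the pivot on the bin side. Fixed to the station, does not tip. +x runs level along the tray to the bin, z up. The slick floor reaches 100 mm behind this point and 40 mm beyond it, open at the bin end, 72 mm between side lips 12 mm high. Place and yaw vary
- rocker (a joint): tip of the rocker tray in rad: 0 level (at rest), 0.62 tipped fully to the bin. A weak spring holds it level and brings it back; an insert of any size set at the loading point tips it once let go, in about a second
- bin_mid (a point): middle of the receiving bin of the tipping station, 30 mm above the bench, same axes as the loading point. The bin is an open grey box 250 mm along x by 134 mm along y inside, its walls 100 mm high, its slick floor sloping down away from the tray (from 70 mm above the bench to 7 mm)
- master_stem (a point): point on the setting master's stem, 45 mm above its underside. The master is a round steel piece: foot 50 mm across and 20 mm high, stem 18 mm across up to 62 mm, about 0.35 kg. It stands on the platen at the start. z up
- pad_top (a point): centre of the top of the master's square rubber pad, 80 x 80 mm, 5 mm high, fixed to the bench
- long_rib (a point): point on the long aluminium jaw insert, a T-shaped bar: foot 95 x 40 mm, 16 mm high, on it a centred lengthwise rib 85 mm long, 18 mm wide, 32 mm high (48 mm in all, about 0.3 kg). The point is in the rib's middle, 38 mm above the underside, 10 mm below the rib's top; x along its length, z up. Both ends alike. May be absent
- mid_rib (a point): point on the mid aluminium jaw insert, a T-shaped bar: foot 75 x 40 mm, 16 mm high, on it a centred lengthwise rib 65 mm long, 18 mm wide, 32 mm high (48 mm in all, about 0.23 kg). The point is in the rib's middle, 38 mm above the underside, 10 mm below the rib's top; x along its length, z up. Both ends alike. May be absent
- short_rib (a point): point on the short aluminium jaw insert, a T-shaped bar: foot 55 x 40 mm, 16 mm high, on it a centred lengthwise rib 45 mm long, 18 mm wide, 32 mm high (48 mm in all, about 0.17 kg). The point is in the rib's middle, 38 mm above the underside, 10 mm below the rib's top; x along its length, z up. Both ends alike. May be absent
Mind the look-alikes: they are no part of the job. Leave any purple or red look-alike of the part that bears mid_rib alone.

How it is judged (in metres and radians):
On the way, in this order (a step that is already met when the one before it is completed fails the run):
1. the setting master stands upright on its pad and is let go (horizontal distance between master_stem and pad_top below 0.02 m and height (world z) of master_stem below 0.056 m and angle between master_stem's own z axis and vertical below 0.1 rad and contact force between the fingers and master below 0.5 N), for 0.2 s.
2. the long jaw insert, flat on the platen and at least 5 mm clear of both stops, is pressed until it has sunk 3.5 mm with the platen (x of long_rib in the frame of corner between -0.13 and -0.025 m and y of long_rib in the frame of corner between -0.2 and -0.0525 m and z of long_rib in the frame of corner between 0.025 and 0.0345 m and angle between long_rib's own z axis and vertical below 0.1 rad), for 0.1 s.
3. the long jaw insert lies flat on the platen, let go, its long side within 2 mm of the rail and its end within 2 mm of the round end stop (x of long_rib in the frame of corner between -0.022 and -0.017 m and y of long_rib in the frame of corner between -0.0495 and -0.0445 m and angle between the x axis of long_rib and the y axis of corner, either way round below 0.05 rad and z of long_rib in the frame of corner below 0.042 m and angle between long_rib's own z axis and vertical below 0.06 rad and contact force between the fingers and jaw_long below 0.5 N), for 0.5 s.
4. the long jaw insert, let go on the rocker tray, has tipped with it by its weight (angle between long_rib's own z axis and vertical above 0.25 rad and x of long_rib in the frame of tray_load between -0.08 and 0.13 m and y of long_rib in the frame of tray_load between -0.04 and 0.04 m and z of long_rib in the frame of tray_load above -0.06 m and contact force between jaw_long and rocker above 0.1 N and contact force between the fingers and jaw_long below 1 N), for 0.04 s.
5. the mid jaw insert, flat on the platen and at least 5 mm clear of both stops, is pressed until it has sunk 3.5 mm with the platen (x of mid_rib in the frame of corner between -0.13 and -0.025 m and y of mid_rib in the frame of corner between -0.2 and -0.0425 m and z of mid_rib in the frame of corner between 0.025 and 0.0345 m and angle between mid_rib's own z axis and vertical below 0.1 rad), for 0.1 s.
6. the mid jaw insert lies flat on the platen, let go, its long side within 2 mm of the rail and its end within 2 mm of the round end stop (x of mid_rib in the frame of corner between -0.022 and -0.017 m and y of mid_rib in the frame of corner between -0.0395 and -0.0345 m and angle between the x axis of mid_rib and the y axis of corner, either way round below 0.05 rad and z of mid_rib in the frame of corner below 0.042 m and angle between mid_rib's own z axis and vertical below 0.06 rad and contact force between the fingers and jaw_mid below 0.5 N), for 0.5 s.
7. the mid jaw insert, let go on the rocker tray, has tipped with it by its weight (angle between mid_rib's own z axis and vertical above 0.25 rad and x of mid_rib in the frame of tray_load between -0.08 and 0.13 m and y of mid_rib in the frame of tray_load between -0.04 and 0.04 m and z of mid_rib in the frame of tray_load above -0.06 m and contact force between jaw_mid and rocker above 0.1 N and contact force between the fingers and jaw_mid below 1 N), for 0.04 s.
8. the short jaw insert, flat on the platen and at least 5 mm clear of both stops, is pressed until it has sunk 3.5 mm with the platen (x of short_rib in the frame of corner between -0.13 and -0.025 m and y of short_rib in the frame of corner between -0.2 and -0.0325 m and z of short_rib in the frame of corner between 0.025 and 0.0345 m and angle between short_rib's own z axis and vertical below 0.1 rad), for 0.1 s.
9. the short jaw insert lies flat on the platen, let go, its long side within 2 mm of the rail and its end within 2 mm of the round end stop (x of short_rib in the frame of corner between -0.022 and -0.017 m and y of short_rib in the frame of corner between -0.0295 and -0.0245 m and angle between the x axis of short_rib and the y axis of corner, either way round below 0.05 rad and z of short_rib in the frame of corner below 0.042 m and angle between short_rib's own z axis and vertical below 0.06 rad and contact force between the fingers and jaw_short below 0.5 N), for 0.5 s.
10. the short jaw insert, let go on the rocker tray, has tipped with it by its weight (angle between short_rib's own z axis and vertical above 0.25 rad and x of short_rib in the frame of tray_load between -0.08 and 0.13 m and y of short_rib in the frame of tray_load between -0.04 and 0.04 m and z of short_rib in the frame of tray_load above -0.06 m and contact force between jaw_short and rocker above 0.1 N and contact force between the fingers and jaw_short below 1 N), for 0.04 s.
At the end, for the whole second after the job is handed in: Every insert present is at rest inside the bin, the setting master stands upright on its pad within 20 mm of the middle, and the rocker tray is back within 0.12 rad of level (horizontal distance between master_stem and pad_top below 0.02 m and height (world z) of master_stem below 0.056 m and angle between master_stem's own z axis and vertical below 0.1 rad and value of joint rocker below 0.12 rad and x of long_rib in the frame of bin_mid between -0.125 and 0.125 m and y of long_rib in the frame of bin_mid between -0.07 and 0.07 m and z of each of long_rib, mid_rib, short_rib in the frame of bin_mid below 0.1 m and linear speed of each of jaw_long, jaw_mid, jaw_short below 0.05 m/s and x of mid_rib in the frame of bin_mid between -0.125 and 0.125 m and y of mid_rib in the frame of bin_mid between -0.07 and 0.07 m and x of short_rib in the frame of bin_mid between -0.125 and 0.125 m and y of short_rib in the frame of bin_mid between -0.07 and 0.07 m); the robot touches nothing.
It fails at once if another thing on the bench is shifted more than 30 mm (distance of any of tin, mouse, disc, wrench, driver, holder, collar from where it was at the start of the episode above 0.03 m).
Of jaw_long, jaw_mid, jaw_short only 2 to 3 are there at a start; the rules pass over those that are not, and their reading is None.
At some moment in a run one of jaw_long, jaw_mid, jaw_short may be knocked a few centimetres aside while the robot is not near it.
It also fails if it takes over 210 s, if anything falls off the work surface, if the arm or the gripper's body presses on something with over 40 N, if the wrist force passes 120 N, or if a joint passes its speed limit or range.

ROBOT

A 6-joint arm with a two-finger parallel gripper is mounted at the origin on the work surface. World frame = base frame: x ahead of the robot, y to its left, z up, the work surface at z = 0. Lengths are in mm, angles in degrees, forces in N, time in s.
With the tool pointing down it reaches from about 275 to 750 mm from the base axis. Payload 10.2 kg.
Tool frame: the origin (TCP) lies at the very end of the fingers, on their centre line; the grasp point (between the pads) lies bot.grasp_offset behind it (bot.grasp_offset is the distance from the TCP to the grasp point, in mm); z points along the fingers, y is the direction in which the jaws open and shut (so a half turn about z gives the same grasp; the last joint's range is limited). The gripper opens to 85 mm and grips with 20 to 120 N. Pads are 22 mm wide; open, the fingers measure 114 mm over their backs; the gripper's body (76 mm by 85 mm) begins 54 mm behind the grasp point. The pads swing forward as they close: fully open they stand 13 mm farther back than shut.
Start: joints at [-82.3, 17.928, 85.812, -0, 76.261, -12.8], TCP at [183.85, -491.762, 231.294] pointing down, gripper open.
Joint ranges: [-168.41, 168.41], [-55.51, 124.54], [10.69, 146.95], [-70.63, 250.63], [1, 178], [-165.06, 165.06]. Speed limits (degrees/s): [136.94, 136.94, 172.46, 180, 180, 180].

INTERFACE

Orientations are given as a 3x3 rotation matrix whose columns are the frame's x, y, z axes.
In Python, from cell import bot, optics gives the robot as it stands. The module is installed in compiled form; this text tells all that it offers.
- The arm moves only by the shell command python3 -m inch 'ROWS' [FORCE]. ROWS is JSON, a list of rows, each a list of 3 entries, a list of its own where there are three numbers: the shift along the tool's x, y, z in mm, then the turn about the tool's z in rad, then the finger opening in mm, from 0 to 85.4. In form: [[[dx, dy, dz], turn, fingers], ...]. A call has 1 to 12 rows; each row shifts and turns the commanded pose from where the row before left it, along the tool's axes as they then stand; what a row does not reach is not made up. A row lasts 1/10 s, in which the tool goes at most 50 mm and 8.59 degrees, less where a joint would pass 70% of its speed; a pose out of reach is approached as far as the arm can. A call is refused whole if a number of a shift passes 50 or a number of a turn 0.15, either way. A call with a gripper value outside its range is refused whole. The fingers move at their own pace and stop on an object; FORCE is the grip in N (left out, the last holds). Time passes only in rows, so rows that do not move let the fingers close. It gives the time, the measured TCP pose, the force and the opening at its end, in the units of the state.
- bot.observe(): the state, without advancing time (a new reading comes with each control period).
- optics.capture(name): name is "scene" or "top" or "wrist"; returns the picture (384x512x3 uint8, red, green, blue); there is no depth.
- optics.camera_params(name): a dict with "fov_y" (degrees; the focal length in pixels is half the picture's height over the tangent of half this angle, whatever the lens; pixels are square), "cx", "cy" (the principal point, pixels), "distortion" ([k1, k2, p1, p2, k3] as OpenCV has them; the pictures are not rectified), "world_from_camera" (4x4, takes a point from camera to world coordinates); the wrist camera has in their place "hand_eye" (4x4, takes a point from camera to tool coordinates, whose origin is the TCP and whose axes are the flange's). Camera axes: x right, y down, z forward; pixel columns grow to the right and rows downward; lengths in mm; the calibration is good to about 2 mm. A picture is of the moment at which its call begins: read the wrist's pose just before it. camera_params takes no time and is no camera call.
- bot.finish_job(): hands the job in, once; it reports no verdict.
The state is a dict: "time": time; "joints": joint angles; "dq": joint speeds; "joint_efforts": joint torques, N m; "position": TCP position; "tool_rot": TCP orientation; "contact_force": force on the tool from outside, world axes, zero at the start; "wrist_torque": the same for the moment, N m; "gripper_width": finger opening in mm.
Only numpy, scipy, OpenCV 4.12 (cv2) and the standard library are available. Lean on these libraries where they do the work, as an engineer would, in place of code of your own. Each camera call takes 0.05 s, during which the arm holds its last target. There are 200 camera calls.

## Working session

There is one attempt and no reset: what is moved stays moved. The work goes in short steps, Python scripts to look and compute and a shell command to move; the robot and the scene stay as the last step left them, time stands still between calls to the robot, and variables do not carry over. Pictures are saved under pics/ and viewed, about 12 in all and at most 16, crops included, and the job is handed in when it is done.

```bash
mkdir -p pics
python3 - <<'E'
from cell import bot, optics
import cv2,numpy as np
s=bot.observe();print(s['position'],s['tool_rot'],s['gripper_width'],s['contact_force'],bot.grasp_offset)
for n in("scene","top","wrist"):
    cv2.imwrite(f"pics/{n}0.png",optics.capture(n)[:,:,::-1]);p=optics.camera_params(n);print(n,p)
a=[cv2.imread(f"pics/{n}0.png") for n in("scene","top")]
cv2.imwrite("pics/a.png",cv2.resize(a[1],(800,600),interpolation=cv2.INTER_CUBIC));cv2.imwrite("pics/b.png",cv2.resize(a[0],(800,600),interpolation=cv2.INTER_CUBIC))
E
```

```text
[ 183.82586295 -491.49431882  230.75357729] [[ 9.36676531e-01  3.50195742e-01 -1.36928761e-04]
 [ 3.50195630e-01 -9.36675742e-01  1.25532339e-03]
 [ 3.11351057e-04 -1.22378381e-03 -9.99999203e-01]] 85.24835083749961 [ 0.05481169 -0.03772168  0.23145705] 18.700000000000003
scene {'fov_y': 52.43892239153651, 'cx': 257.2629998744793, 'cy': 192.03984119076452, 'distortion': array([0.02150566, 0.        , 0.        , 0.        , 0.        ]), 'world_from_camera': array([[ 1.41728840e-01,  5.83407131e-01, -7.99718110e-01,
         1.47834273e+03],
       [ 9.89656653e-01, -6.53936991e-02,  1.27684665e-01,
        -2.57961899e+02],
       [ 2.21956184e-02, -8.09542948e-01, -5.86640921e-01,
         8.01639379e+02],
       [ 0.00000000e+00,  0.00000000e+00,  0.00000000e+00,
         1.00000000e+00]])}
top {'fov_y': 45.75355893166368, 'cx': 259.5578498753983, 'cy': 195.5217566303654, 'distortion': array([-0.18209336,  0.        ,  0.        ,  0.        ,  0.        ]), 'world_from_camera': array([[-9.10662386e-04, -9.98673531e-01,  5.14815408e-02,
         4.66248160e+02],
       [-9.99777924e-01,  1.99314980e-03,  2.09792827e-02,
        -1.12002452e+02],
       [-2.10540647e-02, -5.14510029e-02, -9.98453565e-01,
         1.63529810e+03],
       [ 0.00000000e+00,  0.00000000e+00,  0.00000000e+00,
         1.00000000e+00]])}
wrist {'fov_y': 61.2889487959407, 'cx': 254.50158159283905, 'cy': 192.73570872434715, 'distortion': array([-0.08117865,  0.        ,  0.        ,  0.        ,  0.        ]), 'hand_eye': array([[-2.26884876e-04, -9.45397740e-01, -3.25918796e-01,
         8.39287587e+01],
       [ 9.99999399e-01, -5.64001387e-04,  9.39868768e-04,
         8.70663534e-01],
       [-1.07236846e-03, -3.25918387e-01,  9.45397300e-01,
        -1.43816269e+02],
       [ 0.00000000e+00,  0.00000000e+00,  0.00000000e+00,
         1.00000000e+00]])}
```

View pics/a.png

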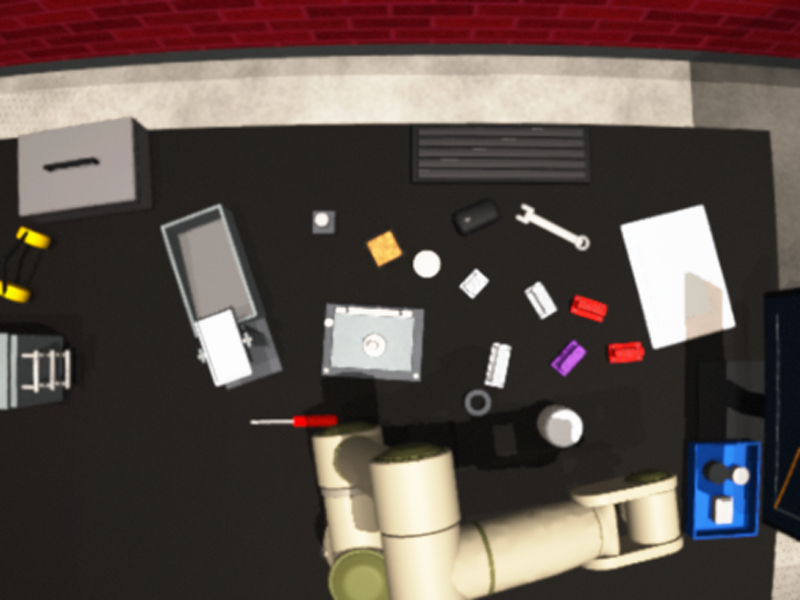

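View pics/b.png

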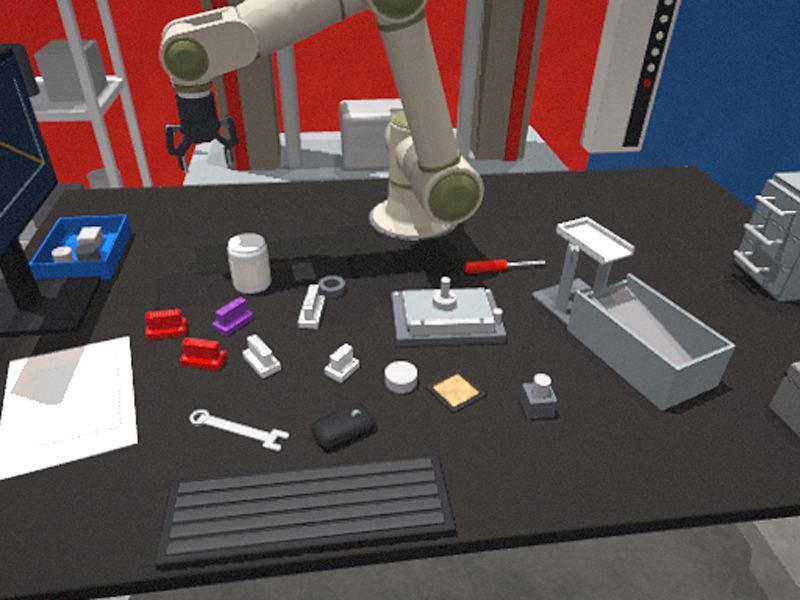

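The top view shows the fixture around (373,340) with the master at (374,345), the orange pad at (384,249), and the bin and tray at (215,260) and (222,345). The white long, mid and short inserts are at (497,365), (540,300) and (474,284). The purple and red ones are look-alikes.

```bash
cat > h.py <<'E'
import cv2,numpy as np,os
from cell import bot,optics
def K(p):
    f=192/np.tan(np.radians(p['fov_y']/2));return np.array([[f,0,p['cx']],[0,f,p['cy']],[0,0,1.]])
def T(n,s=None):
    p=optics.camera_params(n)
    if n!='wrist':return p['world_from_camera']
    s=s or bot.observe();M=np.eye(4);M[:3,:3]=s['tool_rot'];M[:3,3]=s['position'];return M@p['hand_eye']
def world(n,uv,z,M=None):
    p=optics.camera_params(n);M=T(n) if M is None else M
    u=cv2.undistortPoints(np.array(uv,float).reshape(-1,1,2),K(p),p['distortion'])[:,0]
    d=np.c_[u,np.ones(len(u))]@M[:3,:3].T;return M[:3,3]+d*((z-M[2,3])/d[:,2])[:,None]
def proj(n,X,M=None):
    p=optics.camera_params(n);M=T(n) if M is None else M
    C=(np.array(X,float).reshape(-1,3)-M[:3,3])@M[:3,:3]
    return cv2.projectPoints(C,np.zeros(3),np.zeros(3),K(p),p['distortion'])[0][:,0]
def snap(tag,n='wrist',scale=1.5625):
    s=bot.observe();M=T(n,s);im=optics.capture(n)[:,:,::-1].copy()
    np.savez(f'pics/{tag}.npz',im=im,M=M);cv2.imwrite(f'pics/{tag}.png',cv2.resize(im,None,fx=scale,fy=scale,interpolation=cv2.INTER_CUBIC));return im,M
def load(tag):
    d=np.load(f'pics/{tag}.npz');return d['im'],d['M']
def st():
    s=bot.observe();R=s['tool_rot'];print('t',round(s['time'],2),'p',np.round(s['position'],1),'yaw(x)',round(np.degrees(np.arctan2(R[1,0],R[0,0])),2),'F',np.round(s['contact_force'],1),'w',round(s['gripper_width'],1),'q',np.round(s['joints'],0))
    return s
def go(x,y,yaw=None,z=None,ax='x'):
    "tool-axis shift to reach target TCP (from present measured pose); yaw=desired world yaw of tool ax, mod 180; shift given in present axes and after turn"
    s=st();R=s['tool_rot'];p=s['position'];d=np.array([x,y,p[2] if z is None else z])-p
    print('shift before turn',np.round(R.T@d,1))
    if yaw is not None:
        k=0 if ax=='x' else 1
        cur=np.degrees(np.arctan2(R[1,k],R[0,k]));e=(yaw-cur+90)%180-90
        a=-np.radians(e) # tool z down
        c,sn=np.cos(a),np.sin(a);R2=R@np.array([[c,-sn,0],[sn,c,0],[0,0,1]])
        print('turn rad',round(a,3),'shift after turn',np.round(R2.T@d,1))
E
python3 - <<'E'
from h import *
q=lambda l:np.array(l)/1.5625
def w(l,z):print(np.round(world('top',q(l),z),0)[:,:2].tolist())
print('pad');w([(366,245),(392,231),(403,252),(377,266)],5)
print('master top');w([(374,343)],62)
print('fixture post,rail ends');w([(328,322),(335,310),(411,314)],50)
print('platen corners');w([(332,307),(424,311),(419,381),(323,375)],20)
print('tray corners');w([(196,320),(233,308),(252,374),(215,387)],180)
print('bin rim');w([(162,226),(222,205),(248,295)],100)
print('long rib ends');w([(500,344),(494,384)],48)
print('mid');w([(533,287),(546,314)],48)
print('short');w([(482,274),(467,293)],48)
st()
E
```

```text
pad
[[691.0, 14.0], [723.0, -47.0], [674.0, -72.0], [642.0, -12.0]]
master top
[[464.0, -9.0]]
fixture post,rail ends
[[511.0, 95.0], [538.0, 79.0], [529.0, -91.0]]
platen corners
[[546.0, 90.0], [537.0, -120.0], [378.0, -108.0], [391.0, 110.0]]
tray corners
[[512.0, 358.0], [537.0, 278.0], [400.0, 237.0], [372.0, 316.0]]
bin rim
[[725.0, 468.0], [770.0, 329.0], [569.0, 266.0]]
long rib ends
[[462.0, -289.0], [373.0, -276.0]]
mid
[[589.0, -365.0], [528.0, -393.0]]
short
[[618.0, -250.0], [576.0, -216.0]]
t 0.15 p [ 183.8 -491.6  230.9] yaw(x) 20.5 F [ 0.4  0.3 -0.8] w 85.3 q [-82.  18.  86.   0.  76. -13.]
```

```bash
python3 -m inch '[[[40,-27,-3],0,85],[[40,-27,-3],0,85],[[40,-27,-3],0,85],[[40,-27,-3],0,85],[[40,-27,-3],0,85],[[40,-27,-3],0,85],[[40,-27,-3],0,85],[[40,-27,-3],0,85],[[40,-27,-3],0,85],[[40,-27,-3],0,85],[[40,-27,-3],0,85],[[40,-27,-3],0,85]]'; python3 -m inch '[[[0,0,0],0.12,85],[[0,0,0],0.12,85],[[0,0,0],0.12,85],[[0,0,0],0,85],[[0,0,0],0,85]]'
python3 -c "
from h import *
st();snap('w1')"
```

```text
time: 1.35
position: [520.8, -18.2, 267.3]
tool_rot: [[0.937, 0.35, -0.0], [0.35, -0.937, -0.0], [-0.0, 0.0, -1.0]]
contact_force: [0.3, -1.4, -0.1]
gripper_width: 85.6
time: 1.85
position: [519.9, -20.2, 267.2]
tool_rot: [[1.0, 0.001, -0.0], [0.001, -1.0, 0.0], [-0.0, -0.0, -1.0]]
contact_force: [0.2, -0.5, -0.2]
gripper_width: 85.1
t 1.85 p [519.9 -20.2 267.2] yaw(x) 0.05 F [ 0.2 -0.5 -0.2] w 85.1 q [-15.  16.  83.  -0.  81.  75.]
```

View pics/w1.png

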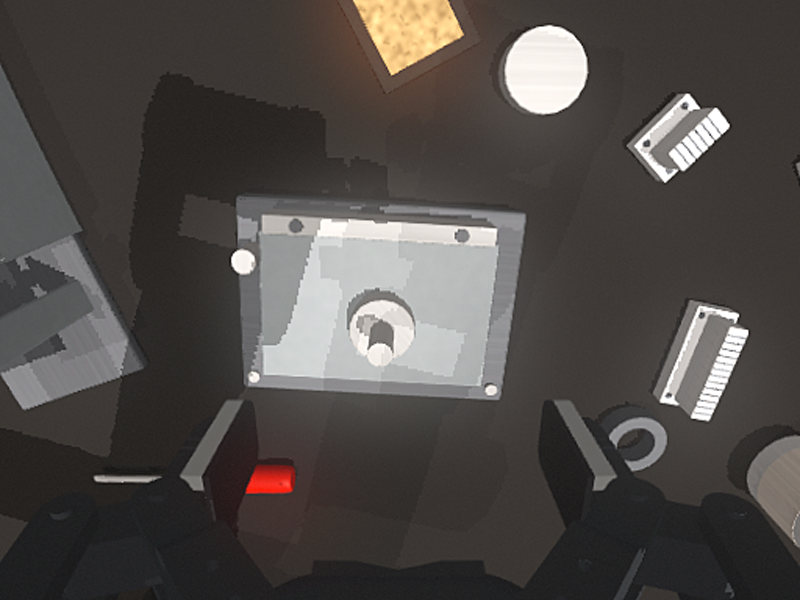

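Run:
```python
from h import *
im,M=load('w1');q=lambda l:np.array(l)/1.5625
def w(n,l,z):
    r=world('wrist',q(l),z,M);print(n,np.round(r[:,:2],1).tolist());return r
w('stem top',[(380,354)],102); w('foot top circle',[(381.5,328)],60)
r=w('rail face',[(262,234),(496,246)],50); print(np.degrees(np.arctan2(*(r[0]-r[1])[[1,0]])))
w('post',[(243,261)],50)
w('pad corner',[(391,91),(478,44)],5)
g=w('short foot',[(683,94),(627,146),(665,182)],16);w('short rib top',[(712,96),(729,127),(683,172),(668,153)],48)
w('long foot',[(695,299),(742,313)],16);w('long rib top',[(729,326),(748,330),(708,421),(690,416)],48)
go(464,-9)
# zoomed crop for fixture
c=im[110:270,140:350];cv2.imwrite('pics/c1.png',cv2.resize(c,None,fx=3.7,fy=3.7,interpolation=cv2.INTER_CUBIC))
```

```text
stem top [[460.3, -9.6]]
foot top circle [[462.0, -9.4]]
rail face [[531.3, 77.1], [522.4, -93.2]]
86.99578455497094
post [[511.2, 93.0]]
pad corner [[631.3, -16.4], [664.8, -80.6]]
short foot [[632.9, -235.9], [593.6, -196.7], [567.0, -231.1]]
short rib top [[630.2, -240.1], [609.9, -256.4], [577.4, -226.6], [590.4, -213.3]]
long foot [[470.1, -274.1], [457.3, -320.4]]
long rib top [[458.1, -287.4], [454.5, -304.9], [370.0, -288.9], [375.5, -271.2]]
t 1.9 p [519.9 -20.3 267.2] yaw(x) 0.03 F [ 0.5  0.2 -0.2] w 84.9 q [-15.  16.  83.  -0.  81.  75.]
shift before turn [-55.9 -11.3   0. ]
```

View pics/c1.png

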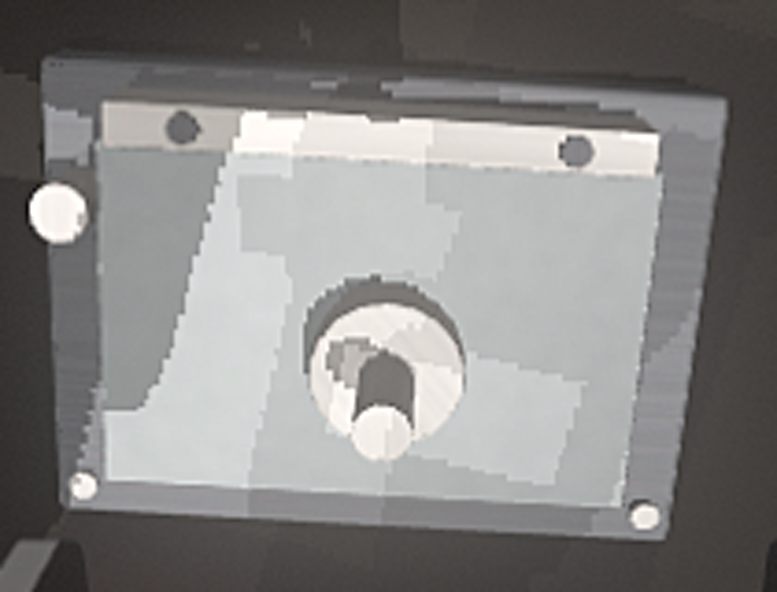

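The close view shows the rail face edge from (102,148) to (657,177) in the crop, the end post at (58,212) and the master's stem top at (383,432). Next I grasp the master.

```bash
python3 -m inch '[[[-30,-5,40],0,50],[[-29,-6,40],0,50],[[0,0,40],0,50],[[0,0,30],0,50],[[0,0,30],0,50],[[0,0,10],0,50],[[0,0,10],0,50],[[0,0,0],0,50]]' 30;  python3 -m inch '[[[0,0,0],0,5],[[0,0,0],0,5],[[0,0,0],0,5],[[0,0,0],0,5],[[0,0,0],0,5],[[0,0,0],0,5]]' 30;  python3 -m inch '[[[0,0,-10],0,5],[[0,0,-30],0,5],[[0,0,-40],0,5],[[20,5,-40],0,5],[[40,5,0],0,5],[[40,5,0],0,5],[[40,5,0],0,5],[[20,0,0],0,5],[[0,0,0],0,5],[[0,0,0],0,5]]'
python3 -c "
from h import *
st();snap('w2')"
```

```text
time: 2.7
position: [461.2, -9.1, 67.4]
tool_rot: [[1.0, -0.002, -0.0], [-0.002, -1.0, 0.0], [-0.0, -0.0, -1.0]]
contact_force: [0.2, 0.4, 0.1]
gripper_width: 49.9
time: 3.3
position: [461.6, -9.2, 67.8]
tool_rot: [[1.0, -0.002, 0.001], [-0.002, -1.0, -0.0], [0.001, 0.0, -1.0]]
contact_force: [1.7, -0.3, 1.4]
gripper_width: 17.3
time: 4.3
position: [620.4, -29.2, 186.9]
tool_rot: [[1.0, -0.002, -0.002], [-0.002, -1.0, 0.001], [-0.002, -0.001, -1.0]]
contact_force: [0.1, 0.6, -3.2]
gripper_width: 17.0
t 4.3 p [620.4 -29.2 186.9] yaw(x) -0.12 F [ 0.1  0.6 -3.2] w 17.0 q [-13.  32.  71.   0.  77.  77.]
```

View pics/w2.png

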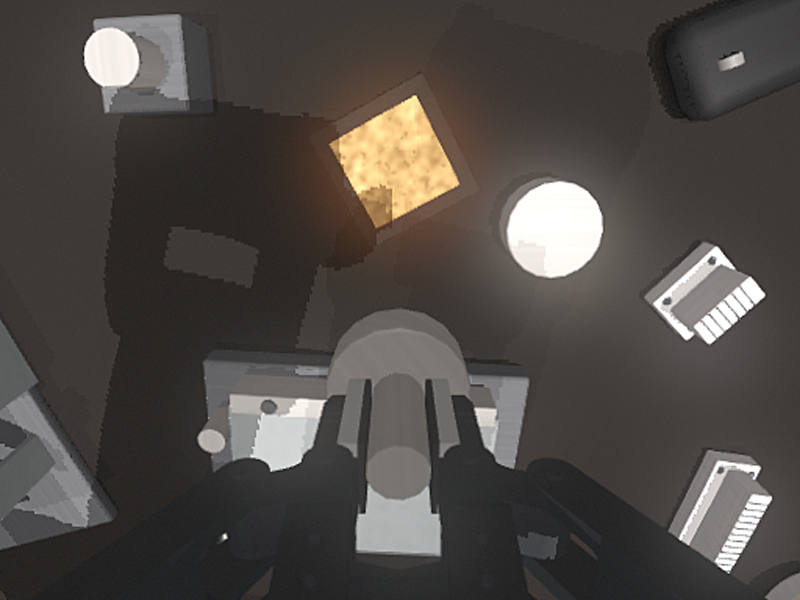

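The master is held. The pad's orange inset corners are at (418,94), (462,184), (383,228) and (329,145), with its dark border outside them.

Run:
```python
from h import *
im,M=load('w2');q=lambda l:np.array(l)/1.5625
o=world('wrist',q([(420,73),(478,188),(376,243),(313,137)]),5,M);i=world('wrist',q([(418,94),(462,184),(383,228),(329,145)]),5,M)
print(o[:,:2].round(1).tolist(),o.mean(0),i.mean(0));print([np.linalg.norm(o[k]-o[k-1]).round() for k in range(4)])
x,y=i.mean(0)[:2];go(x,y,z=32.3)
```

```text
[[736.2, -43.9], [667.9, -81.4], [632.3, -16.1], [699.4, 21.8]] [683.97013465 -29.91426464   5.        ] [682.85404458 -30.67473753   5.        ]
[np.float64(75.0), np.float64(78.0), np.float64(74.0), np.float64(77.0)]
t 4.35 p [620.2 -29.2 187.3] yaw(x) -0.12 F [-0.4  0.1 -3.1] w 17.2 q [-13.  32.  71.  -0.  77.  77.]
shift before turn [ 62.9   1.4 154.9]
```

```bash
python3 -m inch '[[[32,1,0],0,5],[[31,0,0],0,5],[[0,0,40],0,5],[[0,0,40],0,5],[[0,0,40],0,5],[[0,0,20],0,5],[[0,0,8],0,5],[[0,0,5],0,5],[[0,0,2],0,5],[[0,0,0],0,5],[[0,0,0],0,5]]';  python3 -m inch '[[[0,0,0],0,50],[[0,0,0],0,50],[[0,0,0],0,50],[[0,0,0],0,50],[[0,0,0],0,50],[[0,0,-30],0,50],[[0,0,-40],0,50],[[0,0,-40],0,50],[[0,0,-40],0,50]]';python3 -c "
from h import *
go(470,-280,z=230)"
```

```text
time: 5.45
position: [684.8, -30.7, 34.7]
tool_rot: [[1.0, -0.002, 0.002], [-0.002, -1.0, -0.001], [0.002, 0.001, -1.0]]
contact_force: [-4.5, -0.0, 6.7]
gripper_width: 17.3
time: 6.35
position: [683.9, -30.5, 184.2]
tool_rot: [[1.0, -0.002, 0.0], [-0.002, -1.0, -0.0], [0.0, 0.0, -1.0]]
contact_force: [0.4, -0.4, -0.1]
gripper_width: 50.1
t 6.35 p [683.9 -30.5 184.2] yaw(x) -0.13 F [ 0.4 -0.4 -0.1] w 50.1 q [-12.  41.  57.  -0.  82.  78.]
shift before turn [-213.4  249.9  -45.9]
```

```bash
python3 -m inch '[[[-32,38,-7],0,85],[[-32,38,-8],0,85],[[-32,38,-8],0,85],[[-32,38,-8],0,85],[[-32,38,-7],0,85],[[-32,38,-8],0,85],[[0,0,0],0,85],[[0,0,0],0,85]]';python3 -c "
from h import *
st();a,M=snap('w3');b,_=snap('s3','scene')
v=cv2.resize(a,(700,525),interpolation=cv2.INTER_CUBIC);c=cv2.resize(b[215:275,310:370],(150,150),interpolation=cv2.INTER_CUBIC);v[:150,:150]=c;cv2.imwrite('pics/v3.png',v)"
```

```text
time: 7.15
position: [492.3, -257.5, 228.5]
tool_rot: [[1.0, -0.004, 0.001], [-0.004, -1.0, -0.0], [0.001, 0.0, -1.0]]
contact_force: [0.2, 0.1, -0.4]
gripper_width: 84.8
t 7.15 p [ 492.3 -257.5  228.5] yaw(x) -0.24 F [ 0.2  0.1 -0.4] w 84.8 q [-40.  22.  81.   0.  77.  51.]
```

View pics/v3.png

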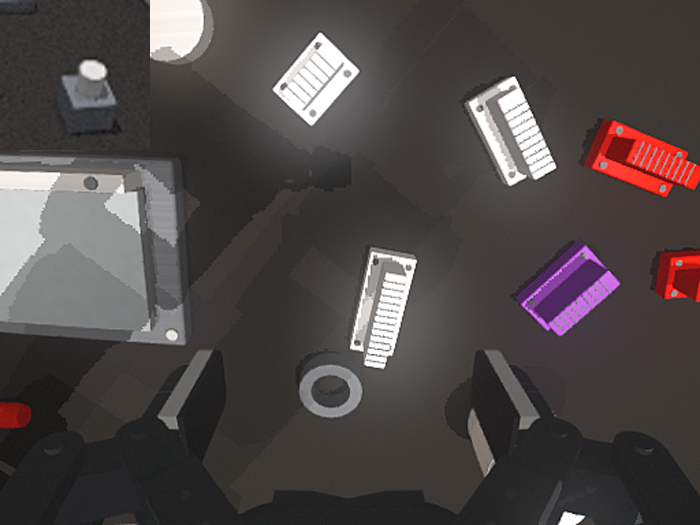

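The long rib top spans (388,273)/(409,275) to (364,367)/(384,369), mid is around (528,135) and short around (314,76). The collar at (330,390) clears the grasp.

```bash
cat >> h.py <<'E'
def rib(tag,px,sc,z=48):
    "rib top corners: two at one end, two at the other"
    im,M=load(tag);r=world('wrist',np.array(px)/sc,z,M)[:,:2];d=(r[:2].mean(0)-r[2:].mean(0))
    c=r.mean(0);yaw=np.degrees(np.arctan2(d[1],d[0]));print('c',c.round(1),'len',np.linalg.norm(d).round(1),'wid',np.linalg.norm(r[0]-r[1]).round(1),np.linalg.norm(r[2]-r[3]).round(1),'yaw',yaw.round(1));return c,yaw
E
python3 - <<'E'
from h import *
c,y=rib('w3',[(388,273),(409,275),(384,369),(364,367)],1.3672)
rib('w3',[(502,95),(525,90),(556,172),(531,180)],1.3672)
rib('w3',[(341,71),(317,44),(289,80),(313,108)],1.3672)
go(*c,yaw=y,z=20.3)
b,_=load('s3');cv2.imwrite('pics/m3.png',cv2.resize(b[230:265,270:315],None,fx=8,fy=8))
E
```

```text
c [ 413.8 -289.2] len 86.7 wid 16.6 17.1 yaw -11.9
c [ 561.8 -389.2] len 64.8 wid 16.6 19.3 yaw 26.1
c [ 601.  -236.6] len 30.8 wid 23.7 24.7 yaw -39.9
t 7.25 p [ 493.1 -256.1  228. ] yaw(x) -0.07 F [-0.2  0.8 -0.4] w 85.3 q [-40.  22.  81.   0.  77.  51.]
shift before turn [-79.3  33.3 207.7]
turn rad 0.206 shift after turn [-70.9  48.8 207.7]
```

View pics/m3.png

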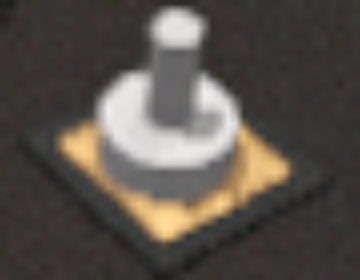

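```bash
python3 -m inch '[[[0,0,0],0.103,45],[[0,0,0],0.103,45],[[-36,25,40],0,45],[[-35,24,40],0,45],[[0,0,40],0,45],[[0,0,40],0,45],[[0,0,25],0,45],[[0,0,15],0,45],[[0,0,8],0,45],[[0,0,0],0,45]]' 60;  python3 -m inch '[[[0,0,0],0,5],[[0,0,0],0,5],[[0,0,0],0,5],[[0,0,0],0,5],[[0,0,0],0,5],[[0,0,0],0,5]]' 60;  python3 -m inch '[[[0,0,-10],0,5],[[0,0,-30],0,5],[[0,0,-40],0,5],[[0,0,-40],0,5],[[0,0,0],0,5]]';python3 -c "
from h import *
go(466.7,-8.9,yaw=87)"
```

```text
time: 8.25
position: [425.3, -284.2, 31.5]
tool_rot: [[0.979, -0.205, -0.001], [-0.205, -0.979, 0.001], [-0.001, -0.001, -1.0]]
contact_force: [-0.2, 0.6, 0.6]
gripper_width: 45.2
time: 8.85
position: [425.7, -285.7, 33.3]
tool_rot: [[0.978, -0.207, 0.002], [-0.207, -0.978, -0.002], [0.002, 0.001, -1.0]]
contact_force: [1.1, 0.5, 6.8]
gripper_width: 16.5
time: 9.35
position: [426.4, -286.6, 157.5]
tool_rot: [[0.978, -0.207, 0.006], [-0.207, -0.978, -0.007], [0.007, 0.005, -1.0]]
contact_force: [0.7, 0.1, -2.3]
gripper_width: 16.2
t 9.35 p [ 426.4 -286.6  157.5] yaw(x) -11.92 F [ 0.7  0.1 -2.3] w 16.2 q [-47.  20.  94.  -0.  65.  55.]
shift before turn [ -17.9 -280.    -1.6]
turn rad 1.415 shift after turn [-279.4  -25.7   -1.6]
```

```bash
python3 -m inch '[[[-2,-27,0],0,5],[[-2,-27,0],0,5],[[-2,-27,0],0,5],[[-2,-27,0],0,5],[[-2,-27,0],0,5],[[-2,-27,0],0,5],[[-2,-27,0],0,5],[[-2,-27,0],0,5],[[-2,-27,0],0,5],[[-2,-27,0],0,5],[[0,-22,0],0,5],[[0,0,0],0,5]]';  python3 -m inch '[[[0,0,0],-0.144,5],[[0,0,0],-0.144,5],[[0,0,0],-0.144,5],[[0,0,0],-0.144,5],[[0,0,0],-0.144,5],[[0,0,0],-0.144,5],[[0,0,0],-0.144,5],[[0,0,0],-0.144,5],[[0,0,0],-0.144,5],[[0,0,0],-0.144,5],[[0,0,0],-0.144,5],[[0,0,0],-0.144,5]]';  python3 -m inch '[[[0,0,0],0,5],[[0,0,0],0,5]]';python3 -c "
from h import *
go(467.4,3.1,yaw=87,z=76)"
```

```text
time: 10.55
position: [465.2, 6.7, 151.5]
tool_rot: [[0.979, -0.204, -0.002], [-0.204, -0.979, 0.001], [-0.002, -0.0, -1.0]]
contact_force: [-0.2, 0.2, -2.2]
gripper_width: 16.4
time: 11.75
position: [465.1, 4.0, 151.7]
tool_rot: [[0.046, 0.999, -0.002], [0.999, -0.046, 0.0], [0.0, -0.002, -1.0]]
contact_force: [-0.1, 0.0, -2.1]
gripper_width: 16.4
time: 11.95
position: [465.4, 4.3, 151.9]
tool_rot: [[0.055, 0.998, -0.001], [0.998, -0.055, 0.0], [0.0, -0.001, -1.0]]
contact_force: [0.9, 0.5, -1.9]
gripper_width: 16.4
t 11.95 p [465.4   4.3 151.9] yaw(x) 86.83 F [ 0.9  0.5 -1.9] w 16.4 q [-14.  15. 102.  -0.  63. -11.]
shift before turn [-1.1  2.1 75.9]
turn rad -0.003 shift after turn [-1.1  2.1 75.9]
```

```bash
python3 -m inch '[[[-1,2,25],0,5],[[0,0,25],0,5],[[0,0,15],0,5],[[0,0,7],0,5],[[0,0,3],0,5],[[0,0,2],0,5],[[0,0,0],0,5],[[0,0,0],0,5]]';  python3 -m inch '[[[0,0,0],0,45],[[0,0,0],0,45],[[0,0,0],0,45],[[0,0,0],0,45],[[0,0,-20],0,45],[[0,0,-20],0,45],[[0,0,-20],0,85],[[-10,0,-20],0,85],[[-20,0,-20],0,85],[[-20,0,-20],0,85],[[0,0,0],0,85],[[0,0,0],0,85]]';python3 -c "
from h import *
st();snap('w4')"
```

```text
time: 12.75
position: [468.0, 3.5, 75.8]
tool_rot: [[0.051, 0.999, 0.001], [0.999, -0.051, -0.0], [-0.0, 0.001, -1.0]]
contact_force: [0.5, 0.1, -2.5]
gripper_width: 16.5
time: 13.95
position: [465.0, -46.2, 194.8]
tool_rot: [[0.052, 0.999, -0.0], [0.999, -0.052, 0.0], [0.0, -0.0, -1.0]]
contact_force: [-0.2, 0.5, 0.5]
gripper_width: 84.7
t 13.95 p [465.  -46.2 194.8] yaw(x) 87.03 F [-0.2  0.5  0.5] w 84.7 q [-20.  13.  98.   0.  69. -17.]
```

View pics/w4.png

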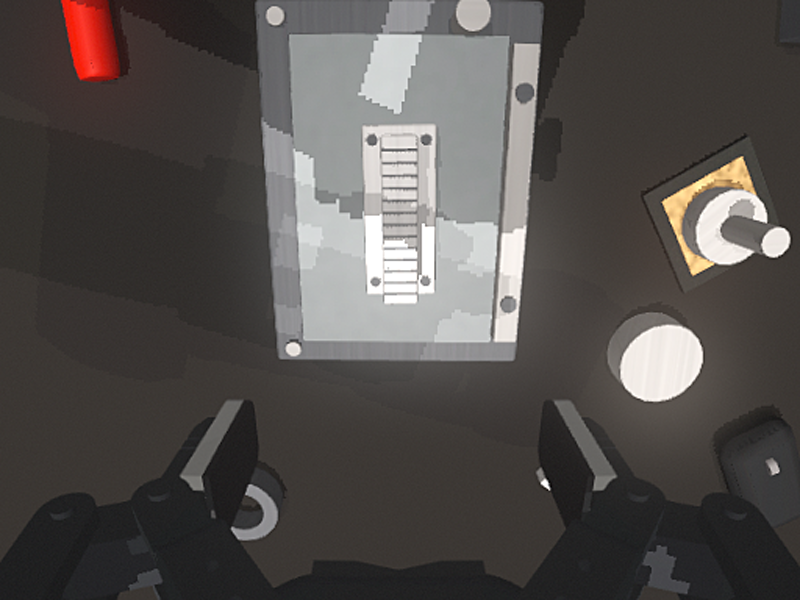

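The insert lies upright on the platen, rib top from (383,134)/(417,134) to (384,303)/(418,303). The rail's face edge runs (512,43) to (494,341), the post is at (473,13), and the master stands on its pad.

```bash
cat >> h.py <<'E'
def cw(x,y):
    "corner frame -> world"
    C=np.array(CORNER);a=np.radians(-3);return C+x*np.array([np.cos(a),np.sin(a)])+y*np.array([-np.sin(a),np.cos(a)])
def wc(p):
    a=np.radians(-3);d=np.array(p)[:2]-CORNER;return np.array([d@[np.cos(a),np.sin(a)],d@[-np.sin(a),np.cos(a)]])
CORNER=[531.6,82.9]
E
python3 - <<'E'
from h import *
c,y=rib('w4',[(383,134),(417,134),(418,303),(384,303)],1.5625,87.5)
im,M=load('w4')
r=world('wrist',np.array([(512,43),(494,341)])/1.5625,50,M);p=world('wrist',np.array([(473,13)])/1.5625,50,M)[0]
print('rail',[wc(k).round(1) for k in r],r.round(1),'post',wc(p).round(1),'ins',wc(c).round(1))
go(*c,yaw=y,z=59.5)
E
```

```text
c [468.7  -8.5] len 85.0 wid 16.1 17.9 yaw 87.5
rail [array([ 0.5, -5.7]), array([   0.5, -175.2])] [[531.8  77.2  50. ]
 [522.9 -92.1  50. ]] post [-20.5   8.6] ins [-58.  -94.5]
t 14.0 p [464.8 -45.8 194.4] yaw(x) 87.08 F [-0.5  0.4 -0.8] w 84.7 q [-20.  13.  99.   0.  69. -17.]
shift before turn [ 37.3   2.2 134.9]
turn rad -0.007 shift after turn [ 37.3   2.4 134.9]
```

```bash
python3 -m inch '[[[15,1,25],0,45],[[15,1,25],0,45],[[7,0,25],0,45],[[0,0,25],0,45],[[0,0,20],0,45],[[0,0,10],0,45],[[0,0,5],0,45],[[0,0,0],0,45],[[0,0,0],0,45]]' 60;  python3 -m inch '[[[0,0,0],0,5],[[0,0,0],0,5],[[0,0,0],0,5],[[0,0,0],0,5],[[0,0,0],0,5],[[0,0,0],0,5]]' 60; python3 -m inch '[[[0,0,2],0,5],[[0,0,2],0,5],[[0,0,1],0,5],[[0,0,1],0,5],[[0,0,0],0,5],[[0,0,0],0,5]]'
```

```text
time: 14.9
position: [469.5, -9.5, 60.9]
tool_rot: [[0.051, 0.999, 0.001], [0.999, -0.051, -0.0], [-0.0, 0.001, -1.0]]
contact_force: [0.8, 0.7, 0.1]
gripper_width: 44.9
time: 15.5
position: [469.2, -9.6, 60.4]
tool_rot: [[0.051, 0.999, 0.0], [0.999, -0.051, -0.0], [-0.0, 0.0, -1.0]]
contact_force: [0.0, -0.1, 0.8]
gripper_width: 16.8
time: 16.1
position: [469.3, -9.6, 56.6]
tool_rot: [[0.051, 0.999, 0.001], [0.999, -0.051, -0.001], [-0.001, 0.001, -1.0]]
contact_force: [-12.3, 1.1, 35.6]
gripper_width: 17.2
```

```bash
python3 -m inch '[[[0,0,-2],0,5],[[0,0,-2],0,5],[[0,0,-2],0,5],[[10,8,0],0,5],[[10,9,0],0,5],[[10,9,0],0,5],[[9,8,0],0,5],[[5,1,0],0,5],[[0,0,0],0,5],[[0,0,0],0,5]]'; python3 -m inch '[[[0,1,0],0,5],[[0,1,0],0,5],[[0,1,0],0,5],[[0,0.5,0],0,5],[[0,0,0],0,5],[[0,0,0],0,5]]'; python3 -c "
from h import *
s=st();print(wc(s['position']))"
```

```text
time: 17.1
position: [506.4, 33.0, 60.3]
tool_rot: [[0.051, 0.999, 0.001], [0.999, -0.051, 0.0], [0.001, 0.001, -1.0]]
contact_force: [0.3, 2.6, 1.7]
gripper_width: 17.2
time: 17.7
position: [508.9, 32.3, 60.0]
tool_rot: [[0.051, 0.999, -0.002], [0.999, -0.051, 0.0], [-0.0, -0.002, -1.0]]
contact_force: [-4.9, -0.3, 3.3]
gripper_width: 16.7
t 17.7 p [508.9  32.3  60. ] yaw(x) 87.06 F [-4.9 -0.3  3.3] w 16.7 q [-10.  28. 100.  -0.  53.  -7.]
[-19.97502637 -51.73822738]
```

```bash
python3 -m inch '[[[1,0,0],0,5],[[1,0.3,0],0,5],[[1,0.2,0],0,5],[[0,0,0],0,5],[[0,0,0],0,5]]'; python3 -m inch '[[[1,0,0],0,5],[[1,0,0],0,5],[[0,0,0],0,5],[[0,0,0],0,5]]'; python3 -c "
from h import *
s=st();print(wc(s['position']))"
```

```text
time: 18.2
position: [509.3, 34.7, 59.8]
tool_rot: [[0.052, 0.999, -0.003], [0.999, -0.052, -0.001], [-0.001, -0.003, -1.0]]
contact_force: [-6.7, -4.6, 3.3]
gripper_width: 17.2
time: 18.6
position: [509.4, 35.8, 59.9]
tool_rot: [[0.051, 0.999, -0.003], [0.999, -0.051, -0.002], [-0.003, -0.003, -1.0]]
contact_force: [-7.2, -11.5, 3.3]
gripper_width: 16.6
t 18.6 p [509.4  35.8  59.9] yaw(x) 87.05 F [ -7.2 -11.5   3.3] w 16.6 q [-9. 28. 99. -0. 53. -6.]
[-19.69975043 -48.24219668]
```

```bash
python3 -m inch '[[[-0.5,-0.3,0],0,5],[[0,0,0],0,40],[[0,0,0],0,40],[[0,0,0],0,40],[[0,0,-20],0,40],[[0,0,-30],0,40],[[-20,0,-30],0,85],[[-30,0,-30],0,85],[[-30,0,-10],0,85],[[0,0,0],0,85],[[0,0,0],0,85],[[0,0,0],0,85]]';python3 -c "
from h import *
st();im,M=snap('w5');cv2.imwrite('pics/v5.png',cv2.resize(im[0:230,150:360],None,fx=2.5,fy=2.5,interpolation=cv2.INTER_CUBIC))"
```

```text
time: 19.8
position: [505.8, -42.1, 179.5]
tool_rot: [[0.05, 0.999, -0.001], [0.999, -0.05, 0.001], [0.001, -0.001, -1.0]]
contact_force: [1.0, -0.2, -0.2]
gripper_width: 85.1
t 19.8 p [505.8 -42.1 179.5] yaw(x) 87.12 F [ 1.  -0.2 -0.2] w 85.1 q [-18.  18.  93.   0.  68. -15.]
```

View pics/v5.png

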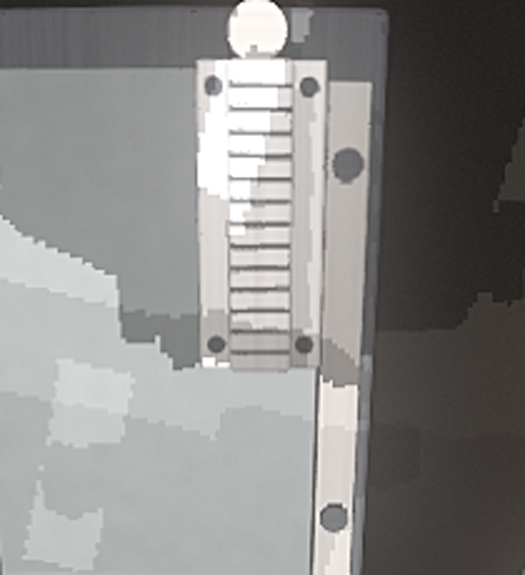

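The long insert touches both the post and the rail. Now a look at the tray.

```bash
python3 -m inch '[[[0,0,-13],0.137,85],[[0,0,-13],0.137,85],[[0,0,-13],0.137,85],[[0,0,-13],0.137,85],[[0,0,-13],0.137,85],[[0,0,-13],0.137,85],[[0,0,-13],0.137,85],[[0,0,-13],0.137,85],[[0,0,-13],0.137,85],[[0,0,0],0,85]]';  python3 -m inch '[[[3,-28,0],0,85],[[3,-28,0],0,85],[[3,-28,0],0,85],[[3,-28,0],0,85],[[3,-28,0],0,85],[[3,-28,0],0,85],[[3,-28,0],0,85],[[3,-28,0],0,85],[[3,-28,0],0,85],[[3,-28,0],0,85],[[3,-28,0],0,85],[[3,-28,0],0,85]]'; python3 -m inch '[[[0,0,0],0,85],[[0,0,0],0,85]]';python3 -c "
from h import *
st();snap('w6')"
```

```text
time: 20.85
position: [506.6, -42.3, 298.2]
tool_rot: [[0.959, 0.283, 0.002], [0.283, -0.959, -0.001], [0.002, 0.001, -1.0]]
contact_force: [0.5, 0.5, 0.5]
gripper_width: 84.9
time: 22.05
position: [444.7, 291.0, 296.0]
tool_rot: [[0.958, 0.288, -0.002], [0.288, -0.958, -0.001], [-0.002, 0.0, -1.0]]
contact_force: [0.5, 0.5, 0.5]
gripper_width: 85.0
time: 22.25
position: [445.1, 289.9, 296.2]
tool_rot: [[0.958, 0.287, -0.001], [0.287, -0.958, -0.001], [-0.002, 0.0, -1.0]]
contact_force: [0.8, -0.8, -1.3]
gripper_width: 84.8
t 22.25 p [445.1 289.9 296.2] yaw(x) 16.68 F [ 0.8 -0.8 -1.3] w 84.8 q [20. 17. 78. -0. 86. 94.]
```

View pics/w6.png

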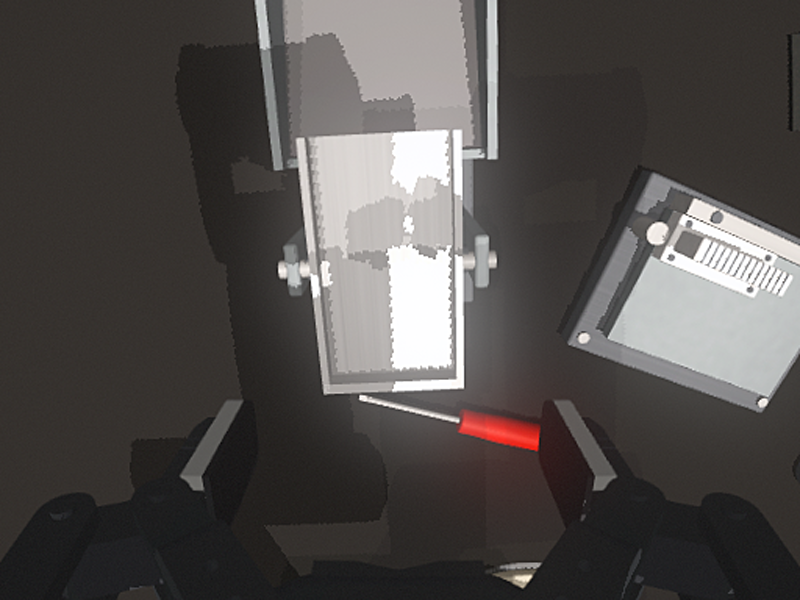

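The tray's lip corners are at (297,137), (462,129), (464,388) and (325,394). The seated insert is still in place at top right, and the driver lies clear below the tray.

Run:
```python
from h import *
im,M=load('w6');q=lambda l:np.array(l)/1.5625
r=world('wrist',q([(297,137),(462,129),(464,388),(325,394)]),183.5,M)[:,:2]
print(r.round(1).tolist())
fa,ba=r[:2].mean(0),r[2:].mean(0);d=fa-ba;print('len',np.linalg.norm(d),'yaw',np.degrees(np.arctan2(d[1],d[0])),np.linalg.norm(r[0]-r[1]),np.linalg.norm(r[2]-r[3]))
u=d/np.linalg.norm(d);print('load',fa-40*u,'load from back',ba+103*u)
piv=world('wrist',q([(282,270),(492,260)]),165,M);print('pivot',piv.mean(0))
print('grasp tcp',cw(-19.7,-48.2))
l=fa-40*u;go(*l,z=300)
```

```text
[[508.0, 358.7], [534.4, 282.9], [401.5, 236.0], [374.9, 311.3]]
len 141.10556310485552 yaw 19.521772851013644 80.24010678588363 79.80966938437892
load [483.50426006 307.45475461] load from back [485.28979445 308.0878092 ]
pivot [453.70057629 297.75126814 165.        ]
grasp tcp [509.40440507  35.79707476]
t 22.3 p [445.4 289.4 296.5] yaw(x) 16.58 F [-0.8  1.1  0.9] w 84.9 q [20. 17. 78. -0. 86. 94.]
shift before turn [41.7 -6.5 -3.6]
```

```bash
python3 -m inch '[[[-1,26,0],0,60],[[-1,26,0],0,60],[[-1,26,0],0,60],[[-1,26,0],0,60],[[-1,26,0],0,60],[[-1,26,0],0,60],[[-1,26,0],0,60],[[-1,26,0],0,60],[[-1,26,0],0,60],[[-2,28,0],0,50],[[0,0,0],0,45],[[0,0,0],0,45]]';  python3 -m inch '[[[0,0,10],-0.136,45],[[0,0,10],-0.136,45],[[0,0,10],-0.136,45],[[0,0,10],-0.136,45],[[0,0,10],-0.136,45],[[0,0,10],-0.136,45],[[0,0,10],-0.136,45],[[0,0,10],-0.136,45],[[0,0,10],-0.136,45],[[0,0,0],0,45],[[0,0,0],0,45]]';python3 -c "
from h import *
go(*cw(-19.8,-47.5),yaw=87,z=60)"
```

```text
time: 23.5
position: [508.9, 34.4, 297.0]
tool_rot: [[0.959, 0.282, -0.001], [0.282, -0.959, 0.0], [-0.0, -0.0, -1.0]]
contact_force: [-0.3, -0.7, 0.7]
gripper_width: 45.0
time: 24.6
position: [509.1, 35.5, 207.6]
tool_rot: [[0.063, 0.998, 0.0], [0.998, -0.063, 0.0], [0.0, 0.0, -1.0]]
contact_force: [-0.2, -0.1, 0.6]
gripper_width: 44.9
t 24.6 p [509.1  35.5 207.6] yaw(x) 86.41 F [-0.2 -0.1  0.6] w 44.9 q [-9. 17. 90.  0. 72. -6.]
shift before turn [  1.    0.2 147.6]
turn rad -0.01 shift after turn [  1.    0.2 147.6]
```

```bash
python3 -m inch '[[[1,0,28],-0.01,45],[[0,0,28],0,45],[[0,0,28],0,45],[[0,0,28],0,45],[[0,0,20],0,45],[[0,0,10],0,45],[[0,0,6],0,45],[[0,0,0],0,45]]' 60;  python3 -m inch '[[[0,0,0],0,5],[[0,0,0],0,5],[[0,0,0],0,5],[[0,0,0],0,5],[[0,0,0],0,5],[[0,0,0],0,5]]' 60; python3 -m inch '[[[-3,-3,-5],0,5],[[-1,-1,-20],0,5],[[0,0,-30],0,5],[[0,0,-30],0,5],[[0,0,-30],0,5],[[0,0,-30],0,5],[[0,0,-30],0,5],[[0,0,-20],0,5],[[0,0,0],0,5]]';  python3 -m inch '[[[0,0,0],0.131,5],[[0,0,0],0.131,5],[[0,0,0],0.131,5],[[0,0,0],0.131,5],[[0,0,0],0.131,5],[[0,0,0],0.131,5],[[0,0,0],0.131,5],[[0,0,0],0.131,5],[[0,0,0],0.131,5],[[0,0,0],0,5],[[0,0,0],0,5]]';python3 -c "
from h import *
go(484,307.7,yaw=19.5,z=194)"
```

```text
time: 25.4
position: [509.4, 36.1, 59.5]
tool_rot: [[0.051, 0.999, 0.0], [0.999, -0.051, -0.0], [-0.0, 0.0, -1.0]]
contact_force: [0.6, -1.3, 0.0]
gripper_width: 45.1
time: 26.0
position: [509.4, 36.1, 59.5]
tool_rot: [[0.05, 0.999, 0.001], [0.999, -0.05, -0.0], [0.0, 0.001, -1.0]]
contact_force: [-2.2, -0.5, 3.7]
gripper_width: 16.9
time: 26.9
position: [505.6, 32.0, 256.3]
tool_rot: [[0.05, 0.999, 0.004], [0.999, -0.05, -0.001], [-0.001, 0.004, -1.0]]
contact_force: [0.0, -0.2, -3.1]
gripper_width: 17.1
time: 28.0
position: [504.6, 32.3, 253.1]
tool_rot: [[0.941, 0.338, -0.002], [0.338, -0.941, 0.0], [-0.002, -0.001, -1.0]]
contact_force: [-0.9, 1.1, -3.0]
gripper_width: 16.9
t 28.0 p [504.6  32.3 253.1] yaw(x) 19.79 F [-0.9  1.1 -3. ] w 16.9 q [-10.  15.  87.  -0.  79.  61.]
shift before turn [  73.9 -266.1   59.2]
turn rad 0.005 shift after turn [  72.6 -266.5   59.2]
```

```bash
python3 -m inch '[[[6,-24,0],0,5],[[6,-24,0],0,5],[[6,-24,0],0,5],[[7,-24,0],0,5],[[7,-24,0],0,5],[[7,-24,0],0,5],[[7,-24,0],0,5],[[7,-24,0],0,5],[[7,-24,0],0,5],[[7,-24,0],0,5],[[7,-26,0],0,5],[[0,0,0],0,5]]';  python3 -m inch '[[[0,0,20],0,5],[[0,0,20],0,5],[[0,0,10],0,5],[[0,0,4],0,5],[[0,0,0],0,5],[[0,0,0],0,5]]';python3 -c "
from h import *
go(484,307.7,yaw=19.5,z=193)"
```

```text
time: 29.2
position: [484.7, 310.0, 253.3]
tool_rot: [[0.94, 0.341, -0.001], [0.341, -0.94, 0.0], [-0.001, -0.001, -1.0]]
contact_force: [0.6, -0.9, -2.7]
gripper_width: 17.0
time: 29.8
position: [486.0, 307.7, 201.1]
tool_rot: [[0.942, 0.335, 0.001], [0.335, -0.942, 0.0], [0.001, -0.0, -1.0]]
contact_force: [0.0, 0.6, -2.5]
gripper_width: 16.7
t 29.8 p [486.  307.7 201.1] yaw(x) 19.6 F [ 0.   0.6 -2.5] w 16.7 q [21. 26. 80. -0. 75. 91.]
shift before turn [-1.9 -0.7  8.1]
turn rad 0.002 shift after turn [-1.9 -0.7  8.1]
```

```bash
python3 -m inch '[[[-1,0,4],0,5],[[0,0,3],0,5],[[0,0,1],0,5],[[0,0,0],0,5],[[0,0,0],0,5]]'; python3 -m inch '[[[0,0,0],0,45],[[0,0,0],0,45],[[0,0,0],0,45],[[0,0,-5],0,45],[[0,0,-20],0,45],[[0,0,-30],0,45],[[0,0,-30],0,45],[[0,0,-20],0,45],[[0,0,0],0,60],[[0,0,0],0,85]]';python3 -c "
from h import *
st();im,M=snap('w7');s,_=snap('s7','scene');v=np.hstack([cv2.resize(im,(400,300)),cv2.resize(s[130:290,330:500],(319,300),interpolation=cv2.INTER_CUBIC)]);cv2.imwrite('pics/v7.png',v)"
```

```text
time: 30.3
position: [484.7, 307.4, 192.7]
tool_rot: [[0.942, 0.335, 0.001], [0.335, -0.942, 0.0], [0.001, 0.0, -1.0]]
contact_force: [-1.9, 0.4, 3.3]
gripper_width: 17.2
time: 31.3
position: [484.5, 307.3, 296.8]
tool_rot: [[0.942, 0.335, -0.0], [0.335, -0.942, -0.0], [-0.0, -0.0, -1.0]]
contact_force: [0.2, -0.5, -0.4]
gripper_width: 72.6
t 31.3 p [484.5 307.3 296.8] yaw(x) 19.58 F [ 0.2 -0.5 -0.4] w 72.6 q [21. 22. 70.  0. 88. 91.]
```

View pics/v7.png

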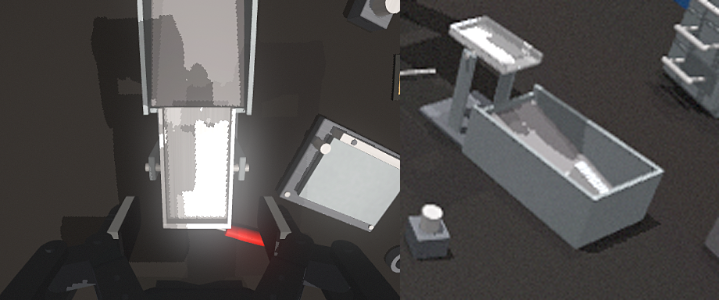

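The long insert has slid into the bin, and the rocker is back level. On to the mid insert.

```bash
python3 -m inch '[[[-6,25,0],0,85],[[-6,25,0],0,85],[[-6,25,0],0,85],[[-6,25,0],0,85],[[-6,25,0],0,85],[[-6,25,0],0,85],[[-6,25,0],0,85],[[-6,25,0],0,85],[[-6,25,0],0,85],[[-6,25,0],0,85],[[-6,25,0],0,85],[[-6,25,0],0,85]]';python3 -m inch '[[[-6,25,3],0,85],[[-6,25,3],0,85],[[-6,25,3],0,85],[[-6,25,3],0,85],[[-6,25,3],0,85],[[-6,25,3],0,85],[[-6,25,3],0,85],[[-6,25,3],0,85],[[-6,25,3],0,85],[[-6,25,3],0,85],[[-6,25,3],0,85],[[-6,20,3],0,85]]';python3 -m inch '[[[0,0,0],0.114,85],[[0,0,0],0.114,85],[[0,0,0],0.114,85],[[0,0,0],0,85],[[0,0,0],0,85]]';python3 -c "
from h import *
st();snap('w8')"
```

```text
time: 32.6
position: [517.1, -0.4, 296.2]
tool_rot: [[0.942, 0.335, -0.002], [0.335, -0.942, 0.0], [-0.002, -0.001, -1.0]]
contact_force: [0.2, 0.2, 0.5]
gripper_width: 85.2
time: 33.8
position: [548.1, -302.7, 259.7]
tool_rot: [[0.942, 0.335, -0.002], [0.335, -0.942, 0.001], [-0.001, -0.002, -1.0]]
contact_force: [0.0, -0.4, 0.3]
gripper_width: 85.0
time: 34.3
position: [548.3, -301.4, 260.5]
tool_rot: [[1.0, 0.003, -0.001], [0.003, -1.0, 0.001], [-0.001, -0.001, -1.0]]
contact_force: [0.2, -0.9, -1.1]
gripper_width: 85.0
t 34.3 p [ 548.3 -301.4  260.5] yaw(x) 0.16 F [ 0.2 -0.9 -1.1] w 85.0 q [-40.  30.  64.  -0.  86.  50.]
```

View pics/w8.png

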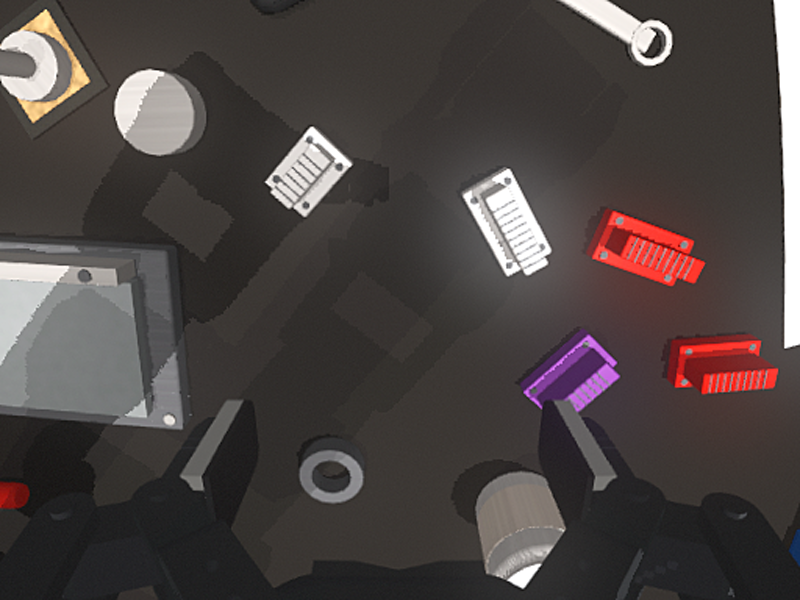

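Mid rib top is (484,195)/(505,186) to (548,264)/(526,273), with red and purple well away. Short rib is around (302,172).

Run:
```python
from h import *
c,y=rib('w8',[(484,195),(505,186),(548,264),(526,273)],1.5625)
rib('w8',[(314,138),(334,155),(288,207),(268,184)],1.5625)
go(*c,yaw=y,z=20.3)
```

```text
c [ 563.2 -387.1] len 66.1 wid 15.7 17.2 yaw 31.8
c [ 604.  -235.4] len 47.1 wid 17.4 20.7 yaw -45.5
t 34.35 p [ 548.3 -301.4  260.7] yaw(x) 0.15 F [-0.5  0.5 -0.3] w 85.0 q [-40.  30.  63.   0.  86.  50.]
shift before turn [ 14.9  85.9 240.3]
turn rad -0.552 shift after turn [-32.4  81.  240.3]
```

```bash
python3 -m inch '[[[0,0,20],-0.128,60],[[0,0,20],-0.128,60],[[0,0,20],-0.128,42],[[0,0,20],-0.128,42],[[-10,27,10],0,42],[[-10,27,10],0,42],[[-9,28,10],0,42],[[0,0,0],0,42],[[0,0,0],0,42]]';python3 -c "
from h import *
go(563,-387.5,yaw=30,z=20.3)"
```

```text
time: 35.25
position: [563.1, -387.1, 150.6]
tool_rot: [[0.871, 0.491, -0.001], [0.491, -0.871, 0.001], [-0.0, -0.001, -1.0]]
contact_force: [0.6, 1.3, 0.6]
gripper_width: 41.8
t 35.25 p [ 563.1 -387.1  150.6] yaw(x) 29.38 F [0.6 1.3 0.6] w 41.8 q [-44.  42.  60.   0.  78.  16.]
shift before turn [ -0.2   0.4 130.3]
turn rad -0.011 shift after turn [ -0.2   0.4 130.3]
```

```bash
python3 -m inch '[[[0,0,28],0,42],[[0,0,28],0,42],[[0,0,28],0,42],[[0,0,25],0,42],[[0,0,15],0,42],[[0,0,6],0,42],[[0,0,0],0,42]]' 60;  python3 -m inch '[[[0,0,0],0,5],[[0,0,0],0,5],[[0,0,0],0,5],[[0,0,0],0,5],[[0,0,0],0,5],[[0,0,0],0,5]]' 60; python3 -m inch '[[[0,0,-5],0,5],[[0,0,-20],0,5],[[0,0,-30],0,5],[[0,0,-30],0,5],[[0,0,-30],0,5],[[0,0,-30],0,5],[[0,0,0],0,5]]';  python3 -m inch '[[[7,-27,0],0,5],[[7,-27,0],0,5],[[7,-27,0],0,5],[[7,-27,0],0,5],[[7,-27,0],0,5],[[7,-27,0],0,5],[[7,-27,0],0,5],[[7,-27,0],0,5],[[7,-27,0],0,5],[[7,-27,0],0,5],[[7,-27,0],0,5],[[7,-27,0],0,5]]'; python3 -m inch '[[[9,-27,0],0,5],[[9,-26,0],0,5],[[0,0,0],-0.126,5],[[0,0,0],-0.126,5],[[0,0,0],-0.126,5],[[0,0,0],-0.126,5],[[0,0,0],-0.126,5],[[0,0,0],-0.126,5],[[0,0,0],-0.126,5],[[0,0,0],-0.126,5],[[0,0,0],0,5],[[0,0,0],0,5]]';python3 -c "
from h import *
go(466.7,-8.9,yaw=87,z=61)"
```

```text
time: 35.95
position: [563.5, -386.9, 21.6]
tool_rot: [[0.872, 0.49, 0.0], [0.49, -0.872, -0.0], [0.0, 0.0, -1.0]]
contact_force: [0.6, 0.7, 0.1]
gripper_width: 42.0
time: 36.55
position: [563.9, -387.7, 23.0]
tool_rot: [[0.872, 0.49, 0.002], [0.49, -0.872, -0.002], [0.001, 0.003, -1.0]]
contact_force: [0.3, 0.3, 6.0]
gripper_width: 17.0
time: 37.25
position: [564.4, -388.2, 171.0]
tool_rot: [[0.872, 0.49, 0.006], [0.49, -0.872, -0.005], [0.002, 0.007, -1.0]]
contact_force: [-0.8, -0.1, -1.9]
gripper_width: 16.6
time: 38.45
position: [476.8, -62.3, 165.1]
tool_rot: [[0.872, 0.49, -0.002], [0.49, -0.872, 0.001], [-0.001, -0.002, -1.0]]
contact_force: [0.8, -0.3, -3.0]
gripper_width: 17.1
time: 39.65
position: [467.2, -8.4, 165.6]
tool_rot: [[0.054, 0.999, -0.001], [0.999, -0.054, 0.0], [0.0, -0.001, -1.0]]
contact_force: [0.7, 0.6, -2.7]
gripper_width: 17.4
t 39.65 p [467.2  -8.4 165.6] yaw(x) 86.89 F [ 0.7  0.6 -2.7] w 17.4 q [-15.  15. 101.  -0.  65. -12.]
shift before turn [ -0.5  -0.3 104.6]
turn rad -0.002 shift after turn [ -0.5  -0.3 104.6]
```

```bash
python3 -m inch '[[[0,0,28],0,5],[[0,0,28],0,5],[[0,0,25],0,5],[[0,0,12],0,5],[[0,0,6],0,5],[[0,0,4],0,5],[[0,0,0],0,5],[[0,0,0],0,5]]'; python3 -m inch '[[[0,0,2],0,5],[[0,0,2],0,5],[[0,0,1],0,5],[[0,0,1],0,5],[[0,0,0],0,5],[[0,0,0],0,5]]'
```

```text
time: 40.45
position: [467.9, -8.6, 63.8]
tool_rot: [[0.051, 0.999, 0.001], [0.999, -0.051, -0.0], [-0.0, 0.001, -1.0]]
contact_force: [-0.2, 0.9, -1.1]
gripper_width: 17.1
time: 41.05
position: [468.1, -8.7, 58.0]
tool_rot: [[0.051, 0.999, 0.001], [0.999, -0.051, -0.0], [-0.0, 0.001, -1.0]]
contact_force: [-0.8, -0.1, 7.7]
gripper_width: 16.9
```

```bash
python3 -m inch '[[[0,0,1],0,5],[[0,0,1],0,5],[[0,0,0.5],0,5],[[0,0,0],0,5],[[0,0,0],0,5]]'
```

```text
time: 41.55
position: [468.2, -8.7, 57.7]
tool_rot: [[0.051, 0.999, 0.002], [0.999, -0.051, -0.001], [-0.001, 0.002, -1.0]]
contact_force: [-12.0, 0.4, 38.5]
gripper_width: 17.1
```

```bash
python3 -m inch '[[[0,0,-2],0,5],[[0,0,-2],0,5],[[0,0,-2],0,5],[[10,7,0],0,5],[[12,8,0],0,5],[[12,8,0],0,5],[[12,8,0],0,5],[[7,5,0],0,5],[[0,0,0],0,5],[[0,0,0],0,5]]'; python3 -m inch '[[[0,1,0],0,5],[[0,1,0],0,5],[[0,1,0],0,5],[[0,0,0],0,5],[[0,0,0],0,5]]'; python3 -c "
from h import *
s=st();print(wc(s['position']))"
```

```text
time: 42.55
position: [506.5, 43.1, 60.8]
tool_rot: [[0.051, 0.999, 0.001], [0.999, -0.051, 0.001], [0.001, 0.001, -1.0]]
contact_force: [1.3, 3.3, 3.8]
gripper_width: 16.9
time: 43.05
position: [509.1, 42.1, 60.7]
tool_rot: [[0.051, 0.999, -0.0], [0.999, -0.051, -0.0], [-0.0, -0.0, -1.0]]
contact_force: [-2.2, -0.9, 2.8]
gripper_width: 17.1
t 43.05 p [509.1  42.1  60.7] yaw(x) 87.07 F [-2.2 -0.9  2.8] w 17.1 q [ -8.  28. 100.  -0.  53.  -5.]
[-20.33505021 -41.93249492]
```

```bash
python3 -m inch '[[[1,0.5,0],0,5],[[1,0.5,0],0,5],[[1,0,0],0,5],[[1,0,0],0,5],[[0,0,0],0,5],[[0,0,0],0,5]]'; python3 -c "
from h import *
s=st();print(wc(s['position']))"; python3 -m inch '[[[0.7,0.3,0],0,5],[[0.7,0,0],0,5],[[0,0,0],0,5],[[0,0,0],0,5]]'; python3 -c "
from h import *
s=st();print(wc(s['position']))"
```

```text
time: 43.65
position: [509.8, 45.9, 60.5]
tool_rot: [[0.051, 0.999, -0.002], [0.999, -0.051, -0.001], [-0.001, -0.002, -1.0]]
contact_force: [-5.5, -4.5, 3.7]
gripper_width: 16.7
t 43.65 p [509.8  45.9  60.5] yaw(x) 87.06 F [-5.5 -4.5  3.7] w 16.7 q [-8. 28. 99. -0. 53. -5.]
[-19.80855442 -38.09112478]
time: 44.05
position: [509.9, 47.2, 60.4]
tool_rot: [[0.051, 0.999, -0.003], [0.999, -0.051, -0.001], [-0.001, -0.002, -1.0]]
contact_force: [-6.7, -4.1, 2.9]
gripper_width: 16.6
t 44.05 p [509.9  47.2  60.4] yaw(x) 87.05 F [-6.7 -4.1  2.9] w 16.6 q [-8. 28. 99. -0. 53. -5.]
[-19.76417116 -36.81596066]
```

```bash
python3 -m inch '[[[0.8,0,0],0,5],[[0.8,0,0],0,5],[[0,0,0],0,5],[[0,0,0],0,5]]'; python3 -m inch '[[[0.8,0,0],0,5],[[0,0,0],0,5],[[0,0,0],0,5]]'; python3 -c "
from h import *
s=st();print(wc(s['position']))"
```

```text
time: 44.45
position: [510.0, 48.4, 60.4]
tool_rot: [[0.051, 0.999, -0.003], [0.999, -0.051, -0.001], [-0.002, -0.002, -1.0]]
contact_force: [-7.0, -6.9, 2.7]
gripper_width: 17.0
time: 44.75
position: [510.0, 48.6, 60.5]
tool_rot: [[0.051, 0.999, -0.003], [0.999, -0.051, -0.003], [-0.003, -0.003, -1.0]]
contact_force: [-6.7, -10.4, 4.3]
gripper_width: 16.9
t 44.75 p [510.   48.6  60.5] yaw(x) 87.07 F [ -6.7 -10.4   4.3] w 16.9 q [-8. 28. 99. -0. 53. -5.]
[-19.72598561 -35.41023585]
```

```bash
python3 -m inch '[[[-0.5,-0.3,0],0,5],[[0,0,0],0,40],[[0,0,0],0,40],[[0,0,0],0,40],[[0,0,-20],0,40],[[0,0,-30],0,40],[[-20,0,-30],0,85],[[-30,0,-30],0,85],[[-30,0,-10],0,85],[[0,0,0],0,85],[[0,0,0],0,85],[[0,0,0],0,85]]';python3 -c "
from h import *
st();im,M=snap('w9');cv2.imwrite('pics/v9.png',cv2.resize(im[0:230,150:360],None,fx=2.5,fy=2.5,interpolation=cv2.INTER_CUBIC))"
```

```text
time: 45.95
position: [506.3, -29.4, 180.1]
tool_rot: [[0.05, 0.999, -0.001], [0.999, -0.05, 0.001], [0.001, -0.001, -1.0]]
contact_force: [0.3, -0.1, 0.2]
gripper_width: 85.1
t 45.95 p [506.3 -29.4 180.1] yaw(x) 87.12 F [ 0.3 -0.1  0.2] w 85.1 q [-17.  18.  93.   0.  69. -14.]
```

View pics/v9.png

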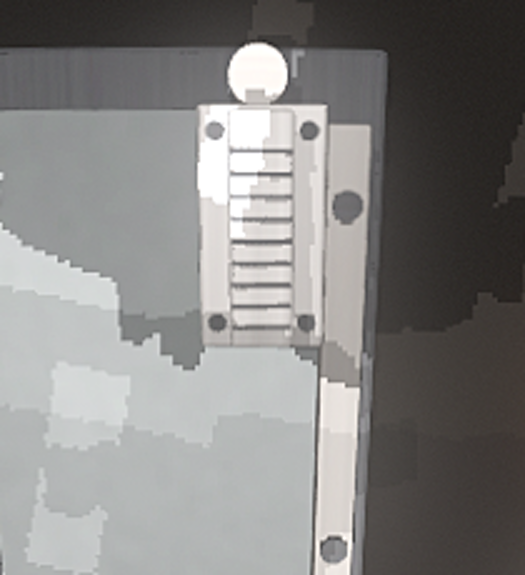

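```bash
python3 -m inch '[[[25,0,25],0,42],[[25,0,25],0,42],[[26,0,25],0,42],[[0,0,20],0,42],[[0,0,14],0,42],[[0,0,8],0,42],[[0,0,3],0,42],[[0,0,0],0,42]]' 60;  python3 -m inch '[[[0,0,0],0,5],[[0,0,0],0,5],[[0,0,0],0,5],[[0,0,0],0,5],[[0,0,0],0,5],[[0,0,0],0,5]]' 60; python3 -m inch '[[[-3,-3,-5],0,5],[[-1,-1,-20],0,5],[[0,0,-30],0,5],[[0,0,-30],0,5],[[0,0,-30],0,5],[[0,0,-30],0,5],[[0,0,-30],0,5],[[0,0,-20],0,5],[[0,0,0],0,5]]';  python3 -m inch '[[[0,0,0],0.131,5],[[0,0,0],0.131,5],[[0,0,0],0.131,5],[[0,0,0],0.131,5],[[0,0,0],0.131,5],[[0,0,0],0.131,5],[[0,0,0],0.131,5],[[0,0,0],0.131,5],[[0,0,0],0.131,5],[[0,0,0],0,5],[[0,0,0],0,5]]';python3 -c "
from h import *
go(484,307.7,yaw=19.5,z=194)"
```

```text
time: 46.8
position: [510.4, 45.8, 60.7]
tool_rot: [[0.051, 0.999, -0.0], [0.999, -0.051, 0.0], [0.0, -0.0, -1.0]]
contact_force: [0.0, -0.1, 0.8]
gripper_width: 42.1
time: 47.4
position: [510.1, 45.6, 60.8]
tool_rot: [[0.051, 0.999, -0.001], [0.999, -0.051, 0.0], [-0.0, -0.001, -1.0]]
contact_force: [-4.7, -1.1, 3.3]
gripper_width: 17.0
time: 48.3
position: [507.2, 41.6, 258.3]
tool_rot: [[0.051, 0.999, 0.006], [0.999, -0.051, -0.001], [-0.001, 0.006, -1.0]]
contact_force: [-0.0, -0.5, -2.2]
gripper_width: 16.9
time: 49.4
position: [506.0, 41.8, 254.8]
tool_rot: [[0.941, 0.337, -0.001], [0.337, -0.941, 0.0], [-0.001, -0.001, -1.0]]
contact_force: [-0.4, 0.1, -2.1]
gripper_width: 16.8
t 49.4 p [506.   41.8 254.8] yaw(x) 19.72 F [-0.4  0.1 -2.1] w 16.8 q [-9. 15. 86.  0. 79. 62.]
shift before turn [  69.1 -257.7   60.9]
turn rad 0.004 shift after turn [  68.1 -257.9   60.9]
```

```bash
python3 -m inch '[[[6,-23,0],0,5],[[6,-23,0],0,5],[[6,-23,0],0,5],[[6,-23,0],0,5],[[6,-23,0],0,5],[[6,-23,0],0,5],[[6,-24,0],0,5],[[6,-24,0],0,5],[[6,-24,0],0,5],[[7,-24,0],0,5],[[7,-24,0],0,5],[[0,0,0],0,5]]';  python3 -m inch '[[[0,0,20],0,5],[[0,0,20],0,5],[[0,0,12],0,5],[[0,0,4],0,5],[[0,0,0],0,5],[[0,0,0],0,5]]';python3 -c "
from h import *
go(484,307.7,yaw=19.5,z=193)"
```

```text
time: 50.6
position: [483.4, 309.9, 254.9]
tool_rot: [[0.941, 0.34, -0.001], [0.34, -0.941, 0.0], [-0.001, -0.001, -1.0]]
contact_force: [-0.3, -0.0, -1.3]
gripper_width: 17.0
time: 51.2
position: [484.5, 307.7, 200.6]
tool_rot: [[0.942, 0.334, 0.001], [0.334, -0.942, 0.001], [0.002, -0.0, -1.0]]
contact_force: [1.8, 0.3, -1.9]
gripper_width: 17.1
t 51.2 p [484.5 307.7 200.6] yaw(x) 19.54 F [ 1.8  0.3 -1.9] w 17.1 q [21. 25. 80. -0. 75. 91.]
shift before turn [-0.4 -0.1  7.6]
turn rad 0.001 shift after turn [-0.4 -0.1  7.6]
```

```bash
python3 -m inch '[[[0,0,4],0,5],[[0,0,2.5],0,5],[[0,0,1],0,5],[[0,0,0],0,5],[[0,0,0],0,5]]'; python3 -m inch '[[[0,0,0],0,45],[[0,0,0],0,45],[[0,0,0],0,45],[[0,0,-5],0,45],[[0,0,-20],0,45],[[0,0,-30],0,45],[[0,0,-30],0,45],[[0,0,-20],0,45],[[0,0,0],0,60],[[0,0,0],0,85]]';python3 -c "
from h import *
st();snap('w10');snap('s10','scene')"; python3 -m inch '[[[-6,25,0],0,85],[[-6,25,0],0,85],[[-6,25,0],0,85],[[-6,25,0],0,85],[[-6,25,0],0,85],[[-6,25,0],0,85],[[-6,25,0],0,85],[[-6,25,0],0,85],[[-6,25,0],0,85],[[-6,25,0],0,85],[[-6,25,0],0,85],[[-6,25,0],0,85]]';python3 -m inch '[[[-4,23,3],0,85],[[-4,23,3],0,85],[[-4,23,3],0,85],[[-4,23,3],0,85],[[-4,23,3],0,85],[[-4,23,3],0,85],[[-4,23,3],0,85],[[-4,23,3],0,85],[[-4,23,3],0,85],[[0,0,3],0.114,85],[[0,0,3],0.114,85],[[0,0,3],0.114,85]]';python3 -m inch '[[[0,0,0],0,85],[[0,0,0],0,85]]';python3 -c "
from h import *
st();im,_=snap('w11');s,_=load('s10');v=np.hstack([cv2.resize(im,(512,384)),cv2.resize(s[150:290,340:480],(280,384),interpolation=cv2.INTER_CUBIC)]);cv2.imwrite('pics/v11.png',v)"
```

```text
time: 51.7
position: [484.3, 307.8, 193.3]
tool_rot: [[0.942, 0.334, 0.001], [0.334, -0.942, 0.0], [0.002, 0.0, -1.0]]
contact_force: [-1.5, 0.1, 5.2]
gripper_width: 17.2
time: 52.7
position: [483.9, 307.7, 296.8]
tool_rot: [[0.942, 0.334, -0.0], [0.334, -0.942, -0.0], [-0.0, 0.0, -1.0]]
contact_force: [0.5, 0.1, -0.9]
gripper_width: 72.6
t 52.7 p [483.9 307.7 296.8] yaw(x) 19.53 F [ 0.5  0.1 -0.9] w 72.6 q [21. 22. 70.  0. 88. 91.]
time: 54.0
position: [516.2, -0.1, 296.2]
tool_rot: [[0.943, 0.334, -0.002], [0.334, -0.943, 0.0], [-0.002, -0.001, -1.0]]
contact_force: [0.6, 0.1, -1.1]
gripper_width: 85.0
time: 55.2
position: [551.4, -206.2, 259.8]
tool_rot: [[1.0, -0.006, -0.002], [-0.006, -1.0, 0.001], [-0.002, -0.001, -1.0]]
contact_force: [0.0, 0.1, 0.3]
gripper_width: 84.8
time: 55.4
position: [551.6, -206.1, 260.6]
tool_rot: [[1.0, 0.002, -0.001], [0.002, -1.0, 0.001], [-0.001, -0.001, -1.0]]
contact_force: [0.2, 0.5, 0.4]
gripper_width: 84.8
t 55.4 p [ 551.6 -206.1  260.6] yaw(x) 0.1 F [0.2 0.5 0.4] w 84.8 q [-32.  25.  71.   0.  84.  58.]
```

View pics/v11.png

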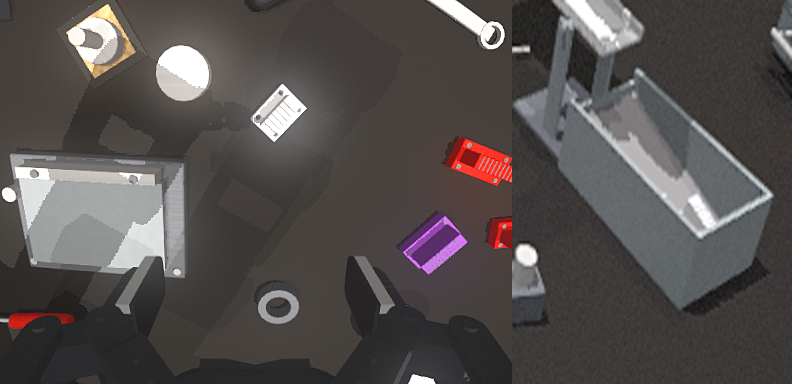

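The short insert is at about (278,112) and the mid has left the tray. I'll fit the short insert's pose by its silhouette.

```bash
cat >> h.py <<'E'
from scipy.optimize import minimize
def fit(tag,x0,L,seedpx,base=0,thr=110):
    im,M=load(tag);g=im.astype(int);m=((g.min(2)>thr)&(g.max(2)-g.min(2)<40)).astype(np.uint8)
    n,l,stt,ce=cv2.connectedComponentsWithStats(cv2.morphologyEx(m,cv2.MORPH_CLOSE,np.ones((3,3))));k=l[int(seedpx[1]),int(seedpx[0])]
    c=max(cv2.findContours((l==k).astype(np.uint8),0,2)[0],key=cv2.contourArea);S=4
    A=np.zeros((384*S,512*S),np.uint8);cv2.fillPoly(A,[cv2.convexHull(c)*S],1);print('blob',stt[k])
    B=[(sx*L/2,sy*20,z) for sx in(-1,1) for sy in(-1,1) for z in(0,16)]+[(sx*(L-10)/2,sy*9,48) for sx in(-1,1) for sy in(-1,1)]
    B=np.array(B,float)
    def cost(v):
        a=np.radians(v[2]);R=np.array([[np.cos(a),-np.sin(a),0],[np.sin(a),np.cos(a),0],[0,0,1]])
        h=cv2.convexHull((proj('wrist',B@R.T+[v[0],v[1],base],M)*S).astype(np.int32));D=np.zeros_like(A);cv2.fillPoly(D,[h],1)
        return -(A&D).sum()/(A|D).sum()
    r=min((minimize(cost,[x0[0],x0[1],x0[2]+d],method='Nelder-Mead',options=dict(initial_simplex=np.array([x0[0],x0[1],x0[2]+d])+np.array([[0,0,0],[6,0,0],[0,6,0],[0,0,8]]))) for d in(-8,4)),key=lambda r:r.fun)
    print('fit',r.x.round(1),'iou',-r.fun);return r.x
E
python3 - <<'E'
from h import *
v=fit('w11',[603,-236,-45],55,(278,115));v8=fit('w8',[604,-235.4,-45],55,(195,112))
go(v[0],v[1],yaw=v[2],z=20.3)
im,M=load('w10');print(im[80:250:30,130:300:20].mean(2).astype(int)) if 0 else None
E
```

```text
blob [ 251   84   56   58 1686]
fit [ 655.7 -231.3  -82.3] iou -0.0
blob [ 169   81   57   58 1672]
fit [ 656.7 -230.7  -82.3] iou -0.0
t 55.45 p [ 551.7 -206.1  260.9] yaw(x) 0.09 F [-0.4 -0.3  0.8] w 85.1 q [-32.  25.  71.   0.  84.  58.]
shift before turn [104.1  25.5 240.5]
turn rad 1.439 shift after turn [ 39.  -99.8 240.5]h.py:56: RuntimeWarning: overflow encountered in scalar negative
  return -(A&D).sum()/(A|D).sum()
```

Unsigned overflow in the cost; fixing that.

```bash
sed -i 's/return -(A&D).sum()\/(A|D).sum()/return -float((A\&D).sum())\/float((A|D).sum())/' h.py
python3 - <<'E'
from h import *
v=fit('w11',[603,-236,-45],55,(278,115));v8=fit('w8',[604,-235.4,-45],55,(195,112))
go(v[0],v[1],yaw=v[2],z=20.3)
E
```

```text
blob [ 251   84   56   58 1686]
fit [ 600.3 -234.9  -43.3] iou 0.9825692806603774
blob [ 169   81   57   58 1672]
fit [ 600.2 -234.   -42.8] iou 0.9740484429065744
t 55.45 p [ 551.7 -206.1  260.9] yaw(x) 0.09 F [-0.4 -0.3  0.8] w 85.1 q [-32.  25.  71.   0.  84.  58.]
shift before turn [ 48.7  28.9 240.6]
turn rad 0.756 shift after turn [ 55.3 -12.4 240.6]
```

```bash
python3 -m inch '[[[0,0,10],0.126,60],[[0,0,10],0.126,60],[[0,0,10],0.126,42],[[0,0,10],0.126,42],[[0,0,10],0.126,42],[[0,0,10],0.126,42],[[28,-6,20],0,42],[[27,-6,20],0,42],[[0,0,0],0,42],[[0,0,0],0,42]]';python3 -c "
from h import *
go(600.3,-234.7,yaw=-43.2,z=20.5)"
```

```text
time: 56.45
position: [599.8, -235.1, 160.8]
tool_rot: [[0.728, -0.686, -0.001], [-0.686, -0.728, 0.001], [-0.001, 0.0, -1.0]]
contact_force: [0.0, 0.3, 0.7]
gripper_width: 42.1
t 56.45 p [ 599.8 -235.1  160.8] yaw(x) -43.3 F [0.  0.3 0.7] w 42.1 q [-32.  36.  69.   0.  75. 101.]
shift before turn [  0.3  -0.7 140.3]
turn rad -0.002 shift after turn [  0.3  -0.7 140.3]
```

```bash
python3 -m inch '[[[0,0,28],0,42],[[0,0,28],0,42],[[0,0,28],0,42],[[0,0,25],0,42],[[0,0,17],0,42],[[0,0,10],0,42],[[0,0,4],0,42],[[0,0,0],0,42],[[0,0,0],0,42]]' 60;  python3 -m inch '[[[0,0,0],0,5],[[0,0,0],0,5],[[0,0,0],0,5],[[0,0,0],0,5],[[0,0,0],0,5],[[0,0,0],0,5]]' 60; python3 -m inch '[[[0,0,-5],0,5],[[0,0,-20],0,5],[[0,0,-30],0,5],[[0,0,-30],0,5],[[0,0,-30],0,5],[[0,0,-30],0,5],[[0,0,0],0,5]]';  python3 -m inch '[[[-25,-7,0],0,5],[[-25,-7,0],0,5],[[-25,-7,0],0,5],[[-25,-7,0],0,5],[[-25,-7,0],0,5],[[-25,-7,0],0,5],[[-25,-7,0],0,5],[[-25,-8,0],0,5],[[-26,-8,0],0,5],[[-26,-8,0],0,5],[[0,0,0],0,5],[[0,0,0],0,5]]'; python3 -m inch '[[[0,0,0],-0.142,5],[[0,0,0],-0.142,5],[[0,0,0],-0.142,5],[[0,0,0],-0.142,5],[[0,0,0],-0.142,5],[[0,0,0],-0.142,5],[[0,0,0],-0.142,5],[[0,0,0],-0.142,5],[[0,0,0],-0.142,5],[[0,0,0],-0.142,5],[[0,0,0],-0.142,5],[[0,0,0],-0.142,5]]'; python3 -m inch '[[[0,0,0],-0.142,5],[[0,0,0],-0.142,5],[[0,0,0],-0.142,5],[[0,0,0],-0.142,5],[[0,0,0],0,5],[[0,0,0],0,5]]';python3 -c "
from h import *
go(466.7,-8.9,yaw=87,z=62)"
```

```text
time: 57.35
position: [600.4, -235.5, 22.5]
tool_rot: [[0.727, -0.687, 0.002], [-0.687, -0.727, -0.001], [0.002, -0.0, -1.0]]
contact_force: [-0.2, -0.7, 0.6]
gripper_width: 42.0
time: 57.95
position: [600.4, -235.5, 22.2]
tool_rot: [[0.727, -0.687, 0.001], [-0.687, -0.727, -0.001], [0.002, -0.0, -1.0]]
contact_force: [-1.4, 0.3, 6.4]
gripper_width: 17.0
time: 58.65
position: [601.2, -236.0, 170.6]
tool_rot: [[0.727, -0.687, 0.006], [-0.687, -0.727, -0.004], [0.007, -0.001, -1.0]]
contact_force: [0.5, 0.4, -0.6]
gripper_width: 16.8
time: 59.85
position: [466.7, -9.0, 165.7]
tool_rot: [[0.727, -0.686, -0.001], [-0.686, -0.727, 0.0], [-0.001, 0.001, -1.0]]
contact_force: [0.0, -0.7, -1.7]
gripper_width: 16.9
time: 61.05
position: [467.2, -10.0, 165.7]
tool_rot: [[0.58, 0.814, -0.001], [0.814, -0.58, 0.0], [-0.0, -0.001, -1.0]]
contact_force: [0.4, -0.2, -0.9]
gripper_width: 17.0
time: 61.65
position: [467.1, -9.7, 165.9]
tool_rot: [[0.06, 0.998, -0.001], [0.998, -0.06, 0.0], [0.0, -0.001, -1.0]]
contact_force: [-0.8, 0.0, -2.2]
gripper_width: 16.9
t 61.65 p [467.1  -9.7 165.9] yaw(x) 86.53 F [-0.8  0.  -2.2] w 16.9 q [-16.  14. 101.  -0.  65. -12.]
shift before turn [  0.7  -0.4 103.9]
turn rad -0.008 shift after turn [  0.7  -0.4 103.9]
```

Set down and press, then read the force.

```bash
python3 -m inch '[[[0,0,28],-0.008,5],[[0,0,28],0,5],[[0,0,25],0,5],[[0,0,12],0,5],[[0,0,6],0,5],[[0,0,4],0,5],[[0,0,0],0,5],[[0,0,0],0,5]]'; python3 -m inch '[[[0,0,2],0,5],[[0,0,2],0,5],[[0,0,2],0,5],[[0,0,1],0,5],[[0,0,0],0,5],[[0,0,0],0,5]]';python3 -m inch '[[[0,0,0.5],0,5],[[0,0,0.5],0,5],[[0,0,0],0,5],[[0,0,0],0,5]]'
```

```text
time: 62.45
position: [467.3, -9.2, 63.8]
tool_rot: [[0.049, 0.999, 0.001], [0.999, -0.049, -0.0], [-0.0, 0.001, -1.0]]
contact_force: [-0.5, -0.3, -2.8]
gripper_width: 16.9
time: 63.05
position: [467.5, -9.3, 57.1]
tool_rot: [[0.048, 0.999, 0.002], [0.999, -0.048, -0.001], [-0.0, 0.002, -1.0]]
contact_force: [-1.9, -0.3, 9.9]
gripper_width: 17.1
time: 63.45
position: [467.6, -9.3, 57.1]
tool_rot: [[0.048, 0.999, 0.002], [0.999, -0.048, -0.001], [-0.001, 0.002, -1.0]]
contact_force: [-6.7, 0.0, 22.9]
gripper_width: 17.0
```

```bash
python3 -m inch '[[[0,0,-2],-0.004,5],[[0,0,-2],0,5],[[0,0,-2],0,5],[[12,7,0],0,5],[[13,8,0],0,5],[[13,8,0],0,5],[[13,8,0],0,5],[[10,5,0],0,5],[[2,0,0],0,5],[[0,0,0],0,5],[[0,0,0],0,5]]'; python3 -m inch '[[[0,1,0],0,5],[[0,1,0],0,5],[[0,1,0],0,5],[[0,1,0],0,5],[[0,0,0],0,5],[[0,0,0],0,5]]'; python3 -c "
from h import *
s=st();print(wc(s['position']))"
```

```text
time: 64.55
position: [505.6, 52.3, 61.2]
tool_rot: [[0.044, 0.999, 0.0], [0.999, -0.044, 0.0], [0.0, 0.0, -1.0]]
contact_force: [0.5, 0.1, 1.4]
gripper_width: 16.8
time: 65.15
position: [509.7, 51.9, 61.2]
tool_rot: [[0.044, 0.999, 0.0], [0.999, -0.044, -0.0], [-0.0, 0.0, -1.0]]
contact_force: [-1.9, -1.5, 2.3]
gripper_width: 16.8
t 65.15 p [509.7  51.9  61.2] yaw(x) 87.48 F [-1.9 -1.5  2.3] w 16.8 q [-7. 28. 99. -0. 53. -5.]
[-20.21893411 -32.08941101]
```

```bash
python3 -m inch '[[[1,0,0],0,5],[[1,0,0],0,5],[[1,0,0],0,5],[[0,0,0],0,5],[[0,0,0],0,5]]'; python3 -c "
from h import *
s=st();print(wc(s['position']))"
```

```text
time: 65.65
position: [510.0, 55.2, 61.3]
tool_rot: [[0.044, 0.999, 0.001], [0.999, -0.044, 0.0], [0.0, 0.001, -1.0]]
contact_force: [1.5, -0.8, 1.6]
gripper_width: 16.9
t 65.65 p [510.   55.2  61.3] yaw(x) 87.48 F [ 1.5 -0.8  1.6] w 16.9 q [-7. 28. 99.  0. 53. -4.]
[-20.15710031 -28.79505569]
```

```bash
python3 -m inch '[[[0,0.5,0],0.007,5],[[0,0.5,0],0,5],[[0,0.5,0],0,5],[[0.5,0,0],0,5],[[0.5,0,0],0,5],[[0,0,0],0,5],[[0,0,0],0,5]]'; python3 -c "
from h import *
s=st();print(wc(s['position']))"; python3 -m inch '[[[0.6,0,0],0,5],[[0.6,0,0],0,5],[[0,0,0],0,5],[[0,0,0],0,5]]'; python3 -c "
from h import *
s=st();print(wc(s['position']))"
```

```text
time: 66.35
position: [510.5, 55.6, 60.9]
tool_rot: [[0.051, 0.999, -0.002], [0.999, -0.051, -0.001], [-0.001, -0.002, -1.0]]
contact_force: [-5.3, -3.2, 1.5]
gripper_width: 16.9
t 66.35 p [510.5  55.6  60.9] yaw(x) 87.07 F [-5.3 -3.2  1.5] w 16.9 q [-7. 28. 99. -0. 53. -4.]
[-19.59592413 -28.32963558]
time: 66.75
position: [510.6, 56.8, 60.9]
tool_rot: [[0.051, 0.999, -0.002], [0.999, -0.051, -0.001], [-0.001, -0.002, -1.0]]
contact_force: [-4.4, -4.6, 2.5]
gripper_width: 17.1
t 66.75 p [510.6  56.8  60.9] yaw(x) 87.07 F [-4.4 -4.6  2.5] w 17.1 q [-7. 28. 99. -0. 53. -4.]
[-19.58792613 -27.18798164]
```

```bash
python3 -m inch '[[[0.7,0,0],0,5],[[0.6,0,0],0,5],[[0,0,0],0,5],[[0,0,0],0,5]]'; python3 -c "
from h import *
s=st();print(wc(s['position']))"
```

```text
time: 67.15
position: [510.7, 58.1, 60.9]
tool_rot: [[0.051, 0.999, -0.002], [0.999, -0.051, -0.001], [-0.001, -0.002, -1.0]]
contact_force: [-4.5, -3.5, 2.3]
gripper_width: 16.7
t 67.15 p [510.7  58.1  60.9] yaw(x) 87.07 F [-4.5 -3.5  2.3] w 16.7 q [-7. 28. 99. -0. 53. -4.]
[-19.57335718 -25.88605433]
```

```bash
python3 -m inch '[[[0.6,0,0],0,5],[[0.6,0,0],0,5],[[0,0,0],0,5],[[0,0,0],0,5]]'; python3 -m inch '[[[0.6,0,0],0,5],[[0,0,0],0,5],[[0,0,0],0,5]]'; python3 -c "
from h import *
s=st();print(wc(s['position']))"
```

```text
time: 67.55
position: [510.8, 59.2, 60.9]
tool_rot: [[0.051, 0.999, -0.002], [0.999, -0.051, -0.001], [-0.001, -0.002, -1.0]]
contact_force: [-4.8, -4.0, 2.2]
gripper_width: 16.8
time: 67.85
position: [510.8, 59.3, 60.9]
tool_rot: [[0.051, 0.999, -0.002], [0.999, -0.051, -0.002], [-0.002, -0.002, -1.0]]
contact_force: [-4.8, -7.7, 2.2]
gripper_width: 16.6
t 67.85 p [510.8  59.3  60.9] yaw(x) 87.08 F [-4.8 -7.7  2.2] w 16.6 q [-6. 28. 99. -0. 53. -3.]
[-19.55762072 -24.67342893]
```

```bash
python3 -m inch '[[[0.4,0,0],0,5],[[0,0,0],0,5],[[-0.5,-0.3,0],0,5],[[0,0,0],0,40],[[0,0,0],0,40],[[0,0,0],0,40],[[0,0,-20],0,40],[[0,0,-30],0,40],[[-20,0,-30],0,85],[[-30,0,-30],0,85],[[-30,0,-10],0,85],[[0,0,0],0,85]]';python3 -m inch '[[[0,0,0],0,85],[[0,0,0],0,85],[[0,0,0],0,85]]';python3 -c "
from h import *
st();im,M=snap('w12');v=np.hstack([cv2.resize(im[0:230,150:360],None,fx=2.2,fy=2.2,interpolation=cv2.INTER_CUBIC),cv2.resize(load('w10')[0][0:253,60:380],(320,506),interpolation=cv2.INTER_CUBIC)[:506]]);cv2.imwrite('pics/v12.png',v)"
```

```text
time: 69.05
position: [508.0, -22.3, 183.0]
tool_rot: [[0.054, 0.999, 0.004], [0.999, -0.054, -0.002], [-0.001, 0.004, -1.0]]
contact_force: [-0.2, 0.3, -0.9]
gripper_width: 85.1
time: 69.35
position: [507.0, -18.7, 180.6]
tool_rot: [[0.05, 0.999, -0.001], [0.999, -0.05, 0.0], [0.0, -0.001, -1.0]]
contact_force: [-0.5, -0.6, -0.5]
gripper_width: 84.9
t 69.35 p [507.  -18.7 180.6] yaw(x) 87.15 F [-0.5 -0.6 -0.5] w 84.9 q [-15.  18.  93.   0.  69. -13.]
```

View pics/v12.png

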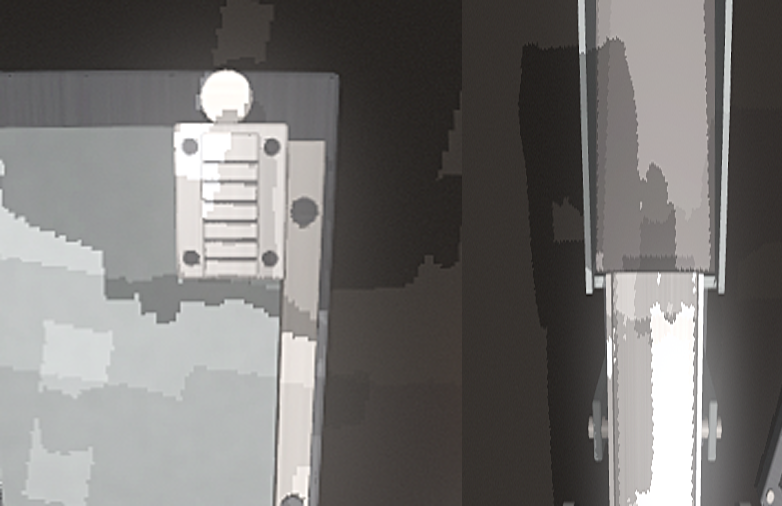

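The short insert is seated against the post and rail. The earlier right-hand view shows the tray empty after the mid insert.

```bash
python3 -m inch '[[[25,0,25],0,42],[[25,-0.5,25],0,42],[[25,0,25],0,42],[[0,0,20],0,42],[[0,0,14],0,42],[[0,0,8],0,42],[[0,0,3],0,42],[[0,0,0],0,42]]' 60;  python3 -m inch '[[[0,0,0],0,5],[[0,0,0],0,5],[[0,0,0],0,5],[[0,0,0],0,5],[[0,0,0],0,5],[[0,0,0],0,5]]' 60; python3 -m inch '[[[-3,-3,-5],0,5],[[-1,-1,-20],0,5],[[0,0,-30],0,5],[[0,0,-30],0,5],[[0,0,-30],0,5],[[0,0,-30],0,5],[[0,0,-30],0,5],[[0,0,-20],0,5],[[0,0,0],0,5]]';  python3 -m inch '[[[0,0,0],0.131,5],[[0,0,0],0.131,5],[[0,0,0],0.131,5],[[0,0,0],0.131,5],[[0,0,0],0.131,5],[[0,0,0],0.131,5],[[0,0,0],0.131,5],[[0,0,0],0.131,5],[[0,0,0],0.131,5],[[0,0,0],0,5],[[0,0,0],0,5]]';python3 -c "
from h import *
go(484,307.7,yaw=19.5,z=194)"
```

```text
time: 70.2
position: [510.6, 55.3, 61.3]
tool_rot: [[0.051, 0.999, -0.0], [0.999, -0.051, 0.0], [0.0, -0.0, -1.0]]
contact_force: [-0.5, 0.3, -0.7]
gripper_width: 42.1
time: 70.8
position: [510.6, 55.2, 61.4]
tool_rot: [[0.051, 0.999, 0.0], [0.999, -0.051, -0.0], [-0.0, 0.0, -1.0]]
contact_force: [-0.9, -1.3, 3.0]
gripper_width: 16.6
time: 71.7
position: [507.0, 51.3, 258.6]
tool_rot: [[0.051, 0.999, 0.005], [0.999, -0.051, -0.001], [-0.0, 0.005, -1.0]]
contact_force: [-0.5, -0.8, -2.1]
gripper_width: 16.5
time: 72.8
position: [506.0, 51.5, 255.3]
tool_rot: [[0.941, 0.338, -0.002], [0.338, -0.941, 0.0], [-0.001, -0.001, -1.0]]
contact_force: [-0.5, 0.3, -2.0]
gripper_width: 17.1
t 72.8 p [506.   51.5 255.3] yaw(x) 19.73 F [-0.5  0.3 -2. ] w 17.1 q [-7. 15. 86.  0. 79. 63.]
shift before turn [  65.9 -248.6   61.4]
turn rad 0.004 shift after turn [  64.9 -248.8   61.4]
```

```bash
python3 -m inch '[[[6,-22,0],0,5],[[6,-22,0],0,5],[[6,-22,0],0,5],[[6,-23,0],0,5],[[6,-23,0],0,5],[[6,-23,0],0,5],[[6,-23,0],0,5],[[6,-23,0],0,5],[[6,-23,0],0,5],[[6,-23,0],0,5],[[6,-22,0],0,5],[[0,0,0],0,5]]';  python3 -m inch '[[[0,0,20],0,5],[[0,0,20],0,5],[[0,0,12],0,5],[[0,0,4],0,5],[[0,0,0],0,5],[[0,0,0],0,5]]';python3 -c "
from h import *
go(485,307.7,yaw=19.5,z=193.5)"
```

```text
time: 74.0
position: [484.6, 310.2, 255.4]
tool_rot: [[0.941, 0.339, -0.001], [0.339, -0.941, 0.0], [-0.001, -0.001, -1.0]]
contact_force: [1.0, 0.4, -2.0]
gripper_width: 17.1
time: 74.6
position: [485.7, 308.2, 201.1]
tool_rot: [[0.942, 0.334, 0.001], [0.334, -0.942, 0.001], [0.001, -0.0, -1.0]]
contact_force: [-0.2, 0.4, -0.6]
gripper_width: 16.9
t 74.6 p [485.7 308.2 201.1] yaw(x) 19.54 F [-0.2  0.4 -0.6] w 16.9 q [21. 26. 80.  0. 75. 91.]
shift before turn [-0.8  0.2  7.6]
turn rad 0.001 shift after turn [-0.8  0.2  7.6]
```

```bash
python3 -m inch '[[[0,0,4],0,5],[[0,0,2.5],0,5],[[0,0,1],0,5],[[0,0,0],0,5],[[0,0,0],0,5]]'; python3 -m inch '[[[0,0,0],0,45],[[0,0,0],0,45],[[0,0,0],0,45],[[0,0,-5],0,45],[[0,0,-20],0,45],[[0,0,-30],0,45],[[0,0,-30],0,45],[[0,0,-30],0,45],[[0,0,-20],0,60],[[-20,0,-10],0,85],[[-20,0,0],0,85],[[0,0,0],0,85]]';python3 -m inch '[[[0,0,0],0,85],[[0,0,0],0,85],[[0,0,0],0,85],[[0,0,0],0,85],[[30,0,-20],0,85],[[30,0,-20],0,85],[[30,0,-20],0,85],[[0,0,0],0,85],[[0,0,0],0,85]]';python3 -c "
from h import *
st();im,_=snap('w13');s,_=snap('s13','scene');t,_=snap('t13','top');a=cv2.resize(s[120:290,220:480],(780,510),interpolation=cv2.INTER_CUBIC)
b=cv2.resize(im,(300,225));a[285:,:300]=b;cv2.imwrite('pics/v13.png',a)"
```

```text
time: 75.1
position: [485.6, 308.3, 193.2]
tool_rot: [[0.942, 0.334, 0.001], [0.334, -0.942, 0.0], [0.001, 0.0, -1.0]]
contact_force: [1.0, 0.5, 2.3]
gripper_width: 17.0
time: 76.3
position: [446.3, 294.6, 339.1]
tool_rot: [[0.942, 0.335, 0.001], [0.335, -0.942, 0.001], [0.002, -0.0, -1.0]]
contact_force: [-0.6, 0.7, -1.0]
gripper_width: 85.4
time: 77.2
position: [532.7, 325.0, 396.5]
tool_rot: [[0.943, 0.334, -0.001], [0.334, -0.943, -0.001], [-0.002, 0.0, -1.0]]
contact_force: [0.2, 1.3, 0.3]
gripper_width: 85.1
t 77.2 p [532.7 325.  396.5] yaw(x) 19.52 F [0.2 1.3 0.3] w 85.1 q [ 21.  30.  44.   0. 106.  91.]
```

View pics/v13.png

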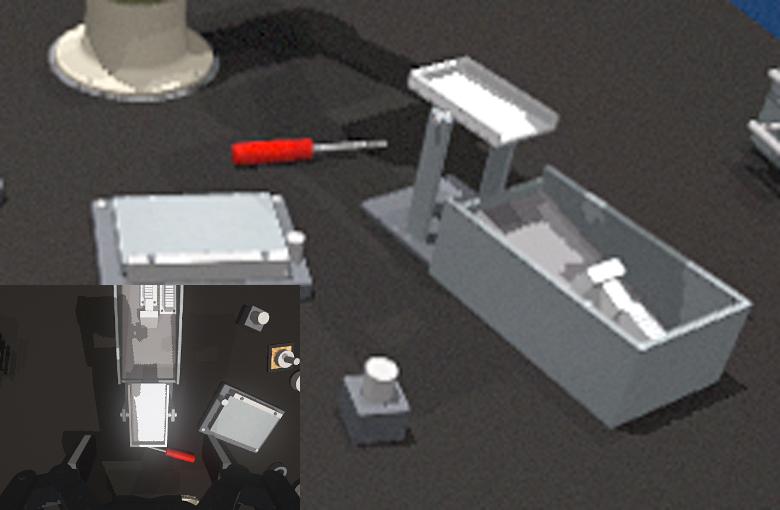

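```bash
python3 -m inch '[[[0,0,0],0,85],[[0,0,0],0,85],[[0,0,0],0,85],[[0,0,0],0,85],[[0,0,0],0,85],[[0,0,0],0,85],[[0,0,0],0,85],[[0,0,0],0,85],[[0,0,0],0,85],[[0,0,0],0,85]]'|head -1
python3 - <<'E'
from h import *
a,_=load('s13');b,_=snap('s14','scene');D=np.abs(a.astype(int)-b).max(2);print('bin change',D[180:265,360:475].mean(),'elsewhere',D[300:380,100:400].mean())
im,M=load('w13')
# short's bright block: scene crop (605,270)/3+(220,120); wrist inset (150,28)*512/300
ps=np.array([(220+605/3,120+270/3)]);pw=np.array([(150*512/300,28*512/300)])
for z in(60,80,100,120):print(z,world('scene',ps,z)[0,:2].round(),world('wrist',pw,z,M)[0,:2].round())
L=np.array([484,307.7]);u=np.array([.9426,.3338])
r=world('top',np.array([(162,226),(222,205),(248,295)])/1.5625,100)[:,:2];print('rim along tray axis',[(p-L)@u for p in r])
E
```

```text
time: 78.35
bin change 4.045831202046036 elsewhere 4.71325
60 [617. 394.] [656. 365.]
80 [641. 377.] [654. 364.]
100 [664. 359.] [652. 364.]
120 [687. 342.] [650. 363.]
rim along tray axis [np.float64(280.9854706847716), np.float64(277.04686638345964), np.float64(66.40751797062642)]
```

```bash
python3 -c "
from cell import bot
print(bot.finish_job())"
```

```text
the job is handed in; nothing more can be done
None
```

I handed the job in at about 78 s of robot time. The setting master is on its pad and all three inserts are in the bin. No verdict was reported, so the points below are my own checks.

- **Setting master:** I moved it from the fixture to its pad and let it go. It stood upright in the wrist views taken after the long and mid inserts were binned, and in the last one.
- **Inserts:** I handled long, then mid, then short. Each was pressed until its height stopped changing and the force rose to 23–38 N. I then slid it against the rail and the end stop until the force rose, released it and confirmed the seating in a picture. Each one then tipped off the tray.
- **Long insert, first grasp:** the descent stopped about 12 mm short, so I gripped it too high. I put it down on the platen, took it again and carried on.
- **Final check:** the last pictures show three inserts in the bin, the tray empty and apparently level, and the robot clear. Two scene pictures about a second apart differed only by image noise, so the inserts were at rest. The top of the highest insert is about 92 mm above the bench, near the middle of the bin. I did not compare the other bench items with where they started, but the views showed no disturbance.
- **Not measured:** I judged the tips and the tray level only from pictures taken after each tip. The tray angle itself was not read.

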